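# Refill the spice cupboard, hang its lift-off door and close the lid over it

## Robot

A 6-joint arm with a two-finger parallel gripper is mounted at the origin on a cart in front of the work surface, level with it; the furniture and walls round the work are solid. World frame = base frame: x ahead of the robot, y to its left, z up, the work surface at z = 0. Lengths are in m, angles in rad, forces in N, time in s.
With the tool pointing down it reaches from about 0.3 to 0.875 m from the base axis. Payload 6.4 kg.
Tool frame: the origin (TCP) lies midway between the tips of the shut fingers; the grasp point (between the pads) lies behind it (grasp_offset is the z of the grasp point in the tool frame, in m); z points along the fingers, y is the line along which they close (so a half turn about z gives the same grasp; the last joint's range is limited). The gripper opens to 85 mm and grips with 20 to 120 N. Pads are 22 mm wide; open, the fingers measure 114 mm over their backs; the gripper's body (76 mm by 85 mm) begins 54 mm behind the grasp point. The pads swing forward as they close: fully open they stand 13 mm farther back than shut.
Start: joints at [-1.541, 0.181, 1.607, -0, 1.354, -0.206], TCP at [0.134, -0.559, 0.231] pointing down, gripper open.
Joint ranges: [-2.99, 2.99], [-0.89, 2.07], [0.3, 2.58], [-1.14, 4.28], [0, 2.63], [-3.12, 3.12]. Speed limits (rad/s): [2.57, 2.57, 3.01, 3.14, 3.14, 3.14].

## Interface

Orientations are given as a unit quaternion [w, x, y, z].
In Python, from plant import * gives the robot as it stands. The module is installed in compiled form; this text tells all that it offers.
- The arm moves only by the tool play_rows, never from a script. Its argument "moves" is a list that holds one entry, the list of rows, each a list of 5 numbers: the shift along the tool's x, y, z in m, then the turn about the tool's z in degrees, then the opening in per cent of the stroke, from 0 (shut) to 100 (fully open). In form: [[[tx, ty, tz, yaw, claw], ...]]. A call has 1 to 8 rows; each row shifts and turns the commanded pose from where the row before left it, along the tool's axes as they then stand; what a row does not reach is not made up. A row lasts 1/12 s, in which the tool goes at most 41.7 mm and 7.16 degrees, less where a joint would pass 70% of its speed; a pose out of reach is approached as far as the arm can. A call is refused whole if a number of a shift passes 0.0417 or a number of a turn 7.16, either way. A call with a gripper value outside its range is refused whole. The fingers move at their own pace and stop on an object; "force" is the grip in N (left out, the last holds). Time passes only in rows, so rows that do not move let the fingers close. It gives the time, the measured TCP pose, the force, the opening and the grip force at its end, in the units of the state.
- read_state(): the state, without advancing time (a new reading comes with each control period).
- grab_frame(name): name is "scene" or "side" or "wrist"; returns the picture (480x640x3 uint8, red, green, blue); there is no depth.
- camera_info(name): a dict with "vfov" (degrees; the focal length in pixels is half the picture's height over the tangent of half this angle, whatever the lens; pixels are square), "cx", "cy" (the principal point, pixels), "rvec" (rotation vector, rad) and "tvec" (3), from world to camera coordinates, as OpenCV has them. Camera axes: x right, y down, z forward; pixel columns grow to the right and rows downward; lengths in m; the calibration is good to about 2 mm. A picture is of the moment at which its call begins: read the wrist's pose just before it. camera_info takes no time and is no camera call; for the wrist camera it gives the pose at the moment of the call.
- hand_in(): hands the job in; it is judged then, once.
Trained networks look in the newest picture that a camera, given by its name, has taken for a name from the list of things; names that differ only in an ending like _2 or _b are one class to them, and where a whole thing is asked for, a point or a joint stands for the part that bears it (a point fixed in the world has none). Each returns a list of dicts, best first, with "p" (0 to 1); they miss things now and then, are a little off and sometimes report something else, mostly with a low value. They report only what shows in the picture. A call takes as long as a camera call.
- find_in(camera, thing): "at" ([x, y, z] in m, in the coordinates of the camera as it stood for that picture, good to about 4 mm: the middle of the surface that is visible of it).
- spot_point(camera, thing): "at" ([x, y, z] in m, in the coordinates of the camera as it stood for that picture, good to about 4 mm: a listed point, or the origin of a listed thing).
The state is a dict: "t": time; "qpos": joint angles; "qvel": joint speeds; "effort": joint torques, N m; "eef_pos": TCP position; "ee_rot": TCP orientation; "force": force on the tool from outside, world axes, zero at the start; "torque": the same for the moment, N m; "gripper_width": finger opening in m; "finger_force": force on a finger pad.
Only numpy, scipy, OpenCV 4.12 (cv2) and the standard library are available. Lean on these libraries where they do the work, as an engineer would, in place of code of your own. Each camera call takes 0.05 s, during which the arm holds its last target. There are 200 camera calls.

## Task

The small spice cupboard has been wiped out and its lift-off door is drying in the plate rack. Pick the slim spice jars, however many there are, out of the grocery crate and stand them upright on the cupboard floor (honey jar and seed box stay in the crate), lower the door so that both its hinge sockets drop fully onto the cupboard's two upright pins, and swing it shut. Last of all, when the jars are in and the door is shut, lower the cupboard's lid fully: it keeps the door from lifting off; do not knock over the mug or the pepper mill.

Things in the scene. Friction and masses are not known exactly. Their poses are not given: they have to be found in the camera images.
- cupboard: fixed cupboard of light wood, 200 mm wide (its y), 130 deep (x), 140 high. Origin: centre of its underside, on the worktop; open front to -x, +y is its left. Walls 10 mm. Inner floor at z 18 mm; clear inside: x -57 to 55, y -90 to 90 mm. A lip along the front (x -65 to -57) rises to z 34 mm. Open on top while the lid is up. Two steel hinge pins stand one above the other at its front left corner
- pin_lo (a point): lower hinge pin (pintle): point on its axis at the shoulder where the door's lower socket comes to rest; 30 mm above the worktop, at x -72.5, y +114 mm in the cupboard's frame. The pin is 8.4 mm thick and rises 16 mm above the shoulder, its last 6 mm tapering to 3 mm. Shoulder and bracket, 6 mm thick, lie below it; a small rubber stop beside it ends the opening at 110 degrees. Axes as the cupboard's
- pin_hi (a point): upper hinge pin, the same, 76 mm straight above pin_lo (shoulder 106 mm above the worktop)
- lid (a joint): lid of the cupboard, hinged along the top of its back (axis along the cupboard's y at x +65, z 141 mm). 0 = down on the rim, grows as it opens, 1.57 = upright; starts at 1.55 to 1.75. Stiff hinge: stays where left, so push it all the way down (1 to 4 N at its edge)
- lid_edge (a point): middle of the lid's free edge, half-way through its thickness. The lid is a board 141 mm from hinge axis to edge, 212 mm wide, 10 mm thick; shut, it reaches 11 mm beyond the front, over the shut door. The point's -x points from hinge to edge, its z out of the lid's upper face
- door_mid (a point): centre of the loose door: wooden panel 198 mm long (its y), 122 high (z), 12 thick (x), 0.32 kg. Axes as the cupboard's when hung and shut: front to -x, hinge axis 110 mm off along +y. A knob on the front near the other end reaches 27 mm out. Hung, it opens clockwise seen from above, turns easily, sags up to 0.03 rad; lower edge at z 14. In the rack its lower edge is at z 18; grip across the upper edge
- sock_lo (a point): door's lower hinge socket: point on the hinge axis at the underside of a steel tube 20 mm long, 19 mm outside, bore 10.8 mm; 16 mm above the door's lower edge. Axes as the door's. Hung, it coincides with pin_lo
- sock_hi (a point): door's upper hinge socket, the same, 76 mm straight above sock_lo; hung, it coincides with pin_hi. To hang the door, hold it about square to the front (open), bring it in level with both sockets just above their pins (the lower one passes below the upper bracket), then lower it straight down
- rack: fixed wooden plate rack; origin: centre of its underside. Two rails along its y at x -55 and 55 mm, 18 mm high, with dowels 8 mm thick up to z 90 mm. The door stands along the rack's x in a 15 mm slot at y -24.5 mm, leaning at most 3 degrees; a fixed plate 200 mm across stands upright at y 54 to 75 mm
- crate: fixed low open grocery crate of wood, 172 mm (x) by 230 mm (y), 55 mm high, walls and floor 6 mm thick; origin: centre of its underside. Spice jars, honey jar and seed box stay in it in two rows of three, about 70 to 75 mm apart, in any order
- jar_a_mid (a point): a spice jar, a plain upright cylinder 41 mm in diameter and 105 mm tall with a black cap (the upper 21 mm, 40 mm in diameter); 0.11 kg. The point lies on its axis half-way up (52 mm above its foot); z is its axis. Two to four of these jars are present, the others are absent
- jar_b_mid (a point): a spice jar, a plain upright cylinder 41 mm in diameter and 105 mm tall with a black cap (the upper 21 mm, 40 mm in diameter); 0.11 kg. The point lies on its axis half-way up (52 mm above its foot); z is its axis. Two to four of these jars are present, the others are absent
- jar_c_mid (a point): a spice jar, a plain upright cylinder 41 mm in diameter and 105 mm tall with a black cap (the upper 21 mm, 40 mm in diameter); 0.11 kg. The point lies on its axis half-way up (52 mm above its foot); z is its axis. Two to four of these jars are present, the others are absent
- jar_d_mid (a point): a spice jar, a plain upright cylinder 41 mm in diameter and 105 mm tall with a black cap (the upper 21 mm, 40 mm in diameter); 0.11 kg. The point lies on its axis half-way up (52 mm above its foot); z is its axis. Two to four of these jars are present, the others are absent
- honey_mid (a point): honey jar, wide (63 mm) and 94 mm tall, in the crate, must stay there; the point is on its axis 47 mm above its foot
- seeds_mid (a point): small green carton of seeds, 30 (x) by 50 (y) mm, 82 mm tall, in the crate, must stay there; the point is its centre
- mug: white mug 82 mm across, 91 mm tall, loose, on the left of the worktop; origin at the centre of its foot
- mill: dark wooden pepper mill, 58 mm across, 170 mm tall, loose, behind and left of the cupboard; origin at the centre of its foot

How it is judged:
On the way, in this order (a step that is already met when the one before it is completed fails the run):
1. with the lid still up, the jars stand in the cupboard and the door hangs on both pins, shut (x of jar_a_mid in the frame of cupboard between -0.058 and 0.055 m and y of jar_a_mid in the frame of cupboard between -0.09 and 0.09 m and z of jar_a_mid in the frame of cupboard between 0.062 and 0.08 m and angle between each of jar_a_mid, jar_b_mid, jar_c_mid, jar_d_mid's own z axis and vertical below 0.15 rad and x of jar_b_mid in the frame of cupboard between -0.058 and 0.055 m and y of jar_b_mid in the frame of cupboard between -0.09 and 0.09 m and z of jar_b_mid in the frame of cupboard between 0.062 and 0.08 m and x of jar_c_mid in the frame of cupboard between -0.058 and 0.055 m and y of jar_c_mid in the frame of cupboard between -0.09 and 0.09 m and z of jar_c_mid in the frame of cupboard between 0.062 and 0.08 m and x of jar_d_mid in the frame of cupboard between -0.058 and 0.055 m and y of jar_d_mid in the frame of cupboard between -0.09 and 0.09 m and z of jar_d_mid in the frame of cupboard between 0.062 and 0.08 m and horizontal distance between sock_lo and pin_lo below 0.004 m and z of sock_lo in the frame of pin_lo between -0.004 and 0.004 m and horizontal distance between sock_hi and pin_hi below 0.004 m and z of sock_hi in the frame of pin_hi between -0.004 and 0.004 m and angle between the y axis of door_mid and the y axis of cupboard, either way round below 0.07 rad and y of door_mid in the frame of cupboard between -0.05 and 0.05 m and value of joint lid above 0.8 rad), for 0.2 s.
2. the lid is lowered over the shut door (horizontal distance between sock_lo and pin_lo below 0.004 m and z of sock_lo in the frame of pin_lo between -0.004 and 0.004 m and horizontal distance between sock_hi and pin_hi below 0.004 m and z of sock_hi in the frame of pin_hi between -0.004 and 0.004 m and angle between the y axis of door_mid and the y axis of cupboard, either way round below 0.07 rad and y of door_mid in the frame of cupboard between -0.05 and 0.05 m and value of joint lid below 0.06 rad), for 0.2 s.
At the end, for the whole second after the job is handed in: every spice jar present stands upright (within 0.15 rad) on the cupboard floor; both door sockets sit on their pins (within 4 mm sideways and in height) with the door shut (within 0.07 rad); the lid is down (below 0.06 rad); honey jar and seed box stay in the crate (all of step 2 and x of jar_a_mid in the frame of cupboard between -0.058 and 0.055 m and y of jar_a_mid in the frame of cupboard between -0.09 and 0.09 m and z of jar_a_mid in the frame of cupboard between 0.062 and 0.08 m and angle between each of jar_a_mid, jar_b_mid, jar_c_mid, jar_d_mid's own z axis and vertical below 0.15 rad and x of jar_b_mid in the frame of cupboard between -0.058 and 0.055 m and y of jar_b_mid in the frame of cupboard between -0.09 and 0.09 m and z of jar_b_mid in the frame of cupboard between 0.062 and 0.08 m and x of jar_c_mid in the frame of cupboard between -0.058 and 0.055 m and y of jar_c_mid in the frame of cupboard between -0.09 and 0.09 m and z of jar_c_mid in the frame of cupboard between 0.062 and 0.08 m and x of jar_d_mid in the frame of cupboard between -0.058 and 0.055 m and y of jar_d_mid in the frame of cupboard between -0.09 and 0.09 m and z of jar_d_mid in the frame of cupboard between 0.062 and 0.08 m and x of honey_mid in the frame of crate between -0.08 and 0.08 m and y of honey_mid in the frame of crate between -0.11 and 0.11 m and height (world z) of honey_mid below 0.065 m and x of seeds_mid in the frame of crate between -0.08 and 0.08 m and y of seeds_mid in the frame of crate between -0.11 and 0.11 m and height (world z) of seeds_mid below 0.059 m); the robot touches nothing.
It fails at once if the mug is knocked over (angle between mug's own z axis and vertical above 0.6 rad).
It fails at once if the pepper mill is knocked over (angle between mill's own z axis and vertical above 0.6 rad).
Of jar_a, jar_b, jar_c, jar_d only 2 to 4 are there at a start; the rules pass over those that are not, and their reading is None.
At some moment in a run one of door may be knocked a few centimetres aside while the robot is not near it.
It also fails if it takes over 200 s, if anything falls off the work surface, if the arm or the gripper's body presses on something with over 40 N, if the wrist force passes 120 N, or if a joint passes its speed limit or range.

## Working session

There is one attempt and no reset: what is moved stays moved. The work goes in short steps, Python scripts to look and compute and a tool call to move; the robot and the scene stay as the last step left them, time stands still between calls to the robot, and variables do not carry over. Pictures are saved under pics/ and viewed, at most 14 in all, crops included, and the job is handed in when it is done.

Besides the shell and the picture viewer there is one more tool, called after "Request:" as name(argument=value, ...) on one line, values as JSON. play_rows: Moves the arm, as the interface text tells. Its arguments: {"type":"object","properties":{"moves":{"type":"array","items":{"type":"array","items":{"type":"array","items":{"type":"number"}}}},"force":{"type":"number"}},"required":["moves"]}

```bash
mkdir -p pics; cat > h.py <<'E'
from plant import *
import numpy as np, cv2
from scipy.spatial.transform import Rotation as R
def cam(n):
    c=camera_info(n); return R.from_rotvec(np.ravel(c['rvec'])),np.ravel(c['tvec']),c
def w(n,p):
    r,t,_=cam(n); return r.inv().apply(np.array(p)-t)
def proj(n,P):
    r,t,c=cam(n); f=240/np.tan(np.radians(c['vfov']/2)); q=r.apply(np.atleast_2d(P))+t
    return np.c_[c['cx']+f*q[:,0]/q[:,2], c['cy']+f*q[:,1]/q[:,2]]
def unproj(n,uv,z):
    r,t,c=cam(n); f=240/np.tan(np.radians(c['vfov']/2))
    d=r.inv().apply([(uv[0]-c['cx'])/f,(uv[1]-c['cy'])/f,1]); o=-r.inv().apply(t)
    return o+d*(z-o[2])/d[2]
def save(n,fn,box=None,s=1):
    im=grab_frame(n)
    if box: im=im[box[1]:box[3],box[0]:box[2]]
    if s!=1: im=cv2.resize(im,None,fx=s,fy=s,interpolation=cv2.INTER_CUBIC)
    cv2.imwrite('pics/'+fn,im[:,:,::-1])
def st():
    s=read_state(); rr=R.from_quat(np.roll(s['ee_rot'],-1))
    print('t',round(s['t'],2),'pos',np.round(s['eef_pos'],4),'x',np.round(rr.apply([1,0,0]),3),'y',np.round(rr.apply([0,1,0]),3),'z',np.round(rr.apply([0,0,1]),3),'F',np.round(s['force'],1),'w',round(s['gripper_width'],4),'ff',np.round(s['finger_force'],1),'q',np.round(s['qpos'],2))
    return s,rr
def spots(n,things,k=1,f=spot_point):
    for th in things:
        for d in f(n,th)[:k]: print(n,th,round(d['p'],2),np.round(w(n,d['at']),4))
E
python3 - <<'E'
from h import *
s,_=st(); print([k for k in s], [x for x in dir() if 'grasp' in x])
try: print(grasp_offset)
except Exception as e: print(e)
for n in ('scene','side'):
    save(n,n+'0.png'); print({k:np.round(v,3) for k,v in camera_info(n).items()})
    spots(n,['cupboard','pin_lo','pin_hi','lid_edge','door_mid','sock_lo','sock_hi','rack','crate','mug','mill','honey_mid','seeds_mid'])
    spots(n,['jar_a_mid'],6)
E
```

```text
t 0.0 pos [ 0.1343 -0.5585  0.2304] x [0.972 0.234 0.   ] y [ 0.234 -0.972 -0.002] z [-0.     0.002 -1.   ] F [-0.3  0.1 -0.2] w 0.0852 ff 0.0 q [-1.54  0.18  1.61  0.    1.35 -0.21]
['t', 'qpos', 'qvel', 'effort', 'eef_pos', 'ee_rot', 'force', 'torque', 'finger_force', 'gripper_width'] ['grasp_offset']
-0.0187
{'vfov': np.float64(51.708), 'cx': np.float64(314.643), 'cy': np.float64(241.901), 'rvec': array([ 1.876, -0.789,  0.526]), 'tvec': array([-0.297,  0.292,  1.039])}
scene cupboard 0.94 [ 0.6067 -0.0261  0.0044]
scene pin_lo 0.89 [0.5346 0.0934 0.0278]
scene pin_hi 0.61 [0.531  0.0917 0.1046]
scene lid_edge 0.59 [ 0.6992 -0.0279  0.2824]
scene door_mid 0.49 [0.5728 0.3058 0.0773]
scene sock_lo 0.18 [0.5691 0.3056 0.0803]
scene rack 0.59 [ 0.5553  0.3201 -0.0014]
scene crate 0.56 [ 0.4386 -0.2458  0.0034]
scene mug 0.19 [ 0.3624 -0.2362  0.0579]
scene seeds_mid 0.75 [ 0.4278 -0.2806  0.0509]
scene jar_a_mid 0.64 [ 0.472  -0.3231  0.0575]
{'vfov': np.float64(46.174), 'cx': np.float64(322.655), 'cy': np.float64(239.049), 'rvec': array([ 1.387, -2.104,  0.931]), 'tvec': array([0.356, 0.386, 1.316])}
side cupboard 0.92 [ 0.6024 -0.0234 -0.0018]
side pin_lo 0.77 [0.5322 0.0916 0.0289]
side pin_hi 0.84 [0.5301 0.0908 0.1084]
side lid_edge 0.61 [ 0.6933 -0.0245  0.2792]
side door_mid 0.68 [0.5674 0.31   0.0796]
side sock_hi 0.92 [0.656  0.3764 0.1031]
side rack 0.93 [0.5536 0.3274 0.0008]
side mug 0.98 [0.4544 0.563  0.0016]
side mill 0.77 [ 7.415e-01  1.738e-01 -6.000e-04]
side seeds_mid 0.44 [ 0.4226 -0.2807  0.0471]
side jar_a_mid 0.55 [ 0.4715 -0.3199  0.0607]
```

View pics/scene0.png

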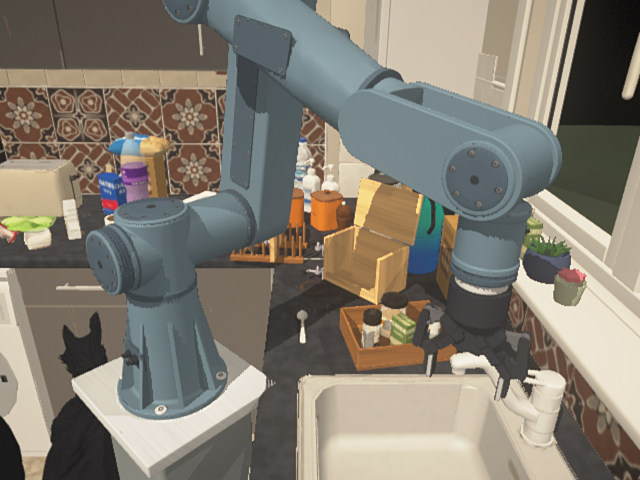

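View pics/side0.png

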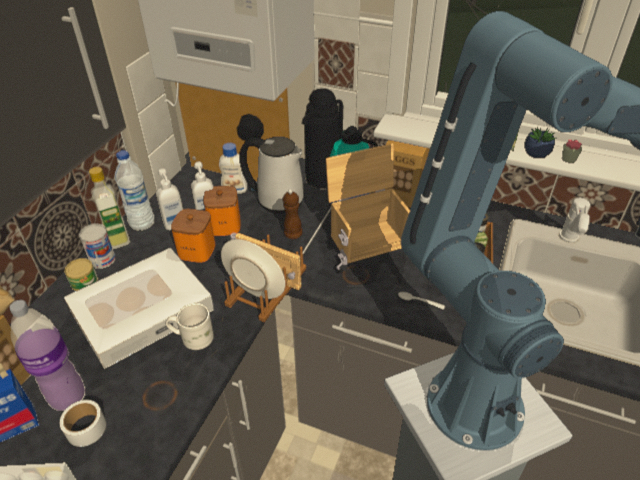

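Request:
play_rows(moves=[[[0, 0, -0.03, 0, 100], [0.02, -0.01, -0.03, 0, 100], [0.03, -0.02, -0.01, 0, 100], [0.03, -0.02, -0.01, 0, 100], [0.03, -0.02, -0.01, 0, 100], [0.03, -0.02, -0.01, 0, 100], [0.03, -0.02, -0.01, 0, 100], [0.03, -0.02, -0.01, 0, 100]]])

```text
t: 2.17
eef_pos: [0.2993, -0.3845, 0.352]
ee_rot: [0.0, 0.993, 0.117, 0.0]
force: [0.7, -0.4, 0.9]
gripper_width: 0.0855
finger_force: 0.0
```

Request:
play_rows(moves=[[[0.03, -0.02, 0, 0, 100], [0.03, -0.02, 0, 0, 100], [0.03, -0.02, 0, 0, 100], [0.03, -0.02, 0, 0, 100], [0, 0, 0, 0, 100]]])

```text
t: 2.58
eef_pos: [0.3997, -0.2756, 0.3517]
ee_rot: [-0.001, 0.993, 0.121, 0.001]
force: [-0.1, 0.2, 0.3]
gripper_width: 0.0855
finger_force: 0.0
```

```bash
python3 - <<'E'
from h import *
st()
for n in ('wrist','scene'):
    save(n,n+'1.png'); 
    spots(n,['jar_a_mid'],5)
    spots(n,['crate','honey_mid','seeds_mid','cupboard','pin_lo','pin_hi','lid_edge'])
c=cam('wrist');print('cam',-c[0].inv().apply(c[1]),c[0].inv().as_matrix().round(2))
E
```

```text
t 2.58 pos [ 0.3997 -0.2756  0.3517] x [0.971 0.239 0.003] y [ 0.239 -0.971 -0.001] z [ 0.002  0.001 -1.   ] F [-0.1  0.2  0.3] w 0.0855 ff 0.0 q [-0.85 -0.1   1.66  0.    1.58  0.48]
wrist jar_a_mid 0.71 [ 0.467  -0.3308  0.0581]
wrist crate 0.81 [ 4.328e-01 -2.507e-01  4.000e-04]
wrist seeds_mid 0.88 [ 0.4183 -0.2863  0.0503]
scene jar_a_mid 0.69 [ 0.4701 -0.3221  0.0591]
scene jar_a_mid 0.19 [0.5716 0.3097 0.0786]
scene crate 0.78 [ 4.390e-01 -2.442e-01 -3.000e-04]
scene honey_mid 0.89 [ 0.4668 -0.2233  0.0548]
scene seeds_mid 0.73 [ 0.4251 -0.2801  0.0495]
scene cupboard 0.96 [ 0.6039 -0.0265  0.0026]
scene pin_lo 0.57 [0.5321 0.0936 0.0274]
scene pin_hi 0.82 [0.5278 0.0908 0.1067]
scene lid_edge 0.98 [ 0.6967 -0.0275  0.2808]
cam [ 0.46971897 -0.26204252  0.49418126] [[ 0.23 -0.93 -0.29]
 [-0.97 -0.22 -0.07]
 [-0.    0.29 -0.96]]
```

View pics/wrist1.png

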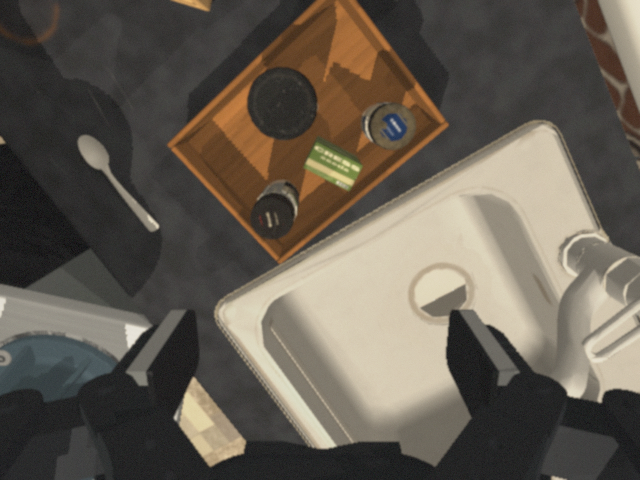

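```bash
python3 - <<'E'
from h import *
st()
save('wrist','w1z.png',(160,0,460,270),2.6)
print(proj('wrist',[[.467,-.331,.105],[.467,-.223,.094],[.42,-.285,.082],[.4328,-.2507,0]]).round())
for z in (.105,.11): 
  for uv in [(390,125),(275,212)]: print(unproj('wrist',uv,z).round(4))
print(unproj('wrist',(283,103),.094).round(4))
print('corners',[unproj('wrist',u,.055).round(4) for u in [(170,147),(282,261),(446,125),(330,-5)]])
spots('wrist',['jar_a_mid','jar_b_mid','honey_mid'],5); spots('wrist',['jar_a_mid','honey_mid'],5,find_in)
E
```

```text
t 3.48 pos [ 0.3964 -0.2802  0.3513] x [0.972 0.234 0.   ] y [ 0.234 -0.972  0.   ] z [ 0.  0. -1.] F [ 0.1 -0.6 -0.6] w 0.0852 ff 0.0 q [-0.86 -0.1   1.66  0.    1.58  0.47]
[[398. 126.]
 [280.  97.]
 [334. 163.]
 [305. 135.]]
[ 0.4666 -0.3241  0.105 ]
[ 0.3651 -0.2411  0.105 ]
[ 0.4667 -0.3233  0.11  ]
[ 0.3664 -0.2414  0.11  ]
[ 0.4625 -0.2271  0.094 ]
corners [array([ 0.3932, -0.121 ,  0.055 ]), array([ 0.2991, -0.2571,  0.055 ]), array([ 0.4793, -0.3865,  0.055 ]), array([ 0.5647, -0.246 ,  0.055 ])]
wrist jar_a_mid 0.82 [ 0.4675 -0.3237  0.0602]
wrist jar_a_mid 0.67 [ 0.4681 -0.321   0.1133]
wrist honey_mid 0.9 [ 0.472  -0.2194  0.1024]
```

View pics/w1z.png

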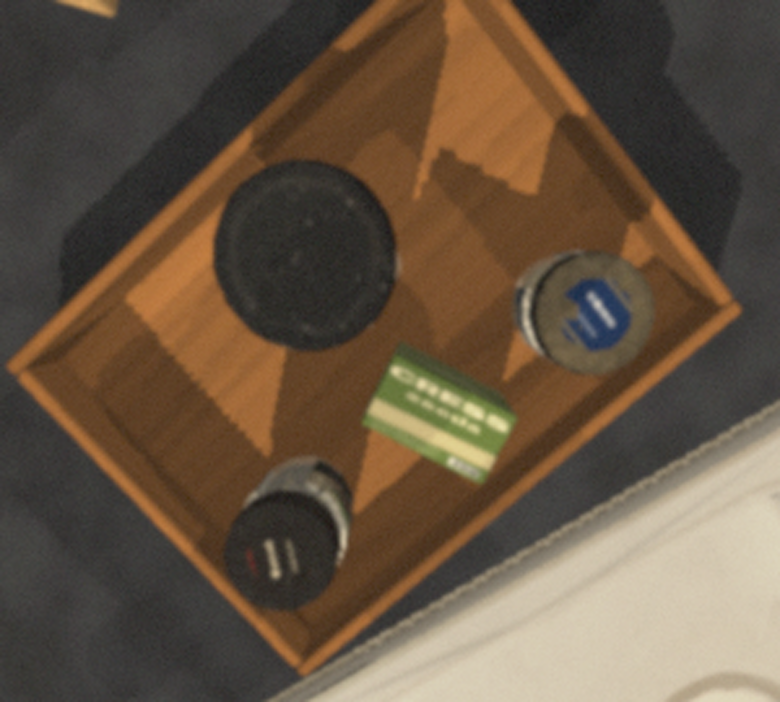

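Request:
play_rows(moves=[[[0.0194, 0.0197, 0, 0, 70], [0.0194, 0.0197, 0, 0, 70], [0.0194, 0.0197, 0, 0, 70], [0, 0, 0, -7.1, 70], [0, 0, 0, -7.1, 70], [0, 0, 0, -7.1, 70], [0, 0, 0, -7.1, 70], [0, 0, 0, -7.1, 70]]])

```text
t: 4.45
eef_pos: [0.4669, -0.324, 0.351]
ee_rot: [-0.0, 0.909, 0.418, -0.0]
force: [-0.9, 0.8, -0.1]
gripper_width: 0.0599
finger_force: 0.0
```

Request:
play_rows(moves=[[[0, 0, 0, -7.1, 70], [0, 0, 0, -7.1, 70], [0, 0, 0, -7.1, 70], [0, 0, 0, -7.1, 70], [0, 0, 0, -7.1, 70], [0, 0, 0, -7.1, 70], [0, 0, 0, -7.1, 70], [0, 0, 0, -7.1, 70]]])

```text
t: 5.12
eef_pos: [0.4669, -0.324, 0.3512]
ee_rot: [-0.0, 0.601, 0.8, -0.0]
force: [0.8, -0.3, 0.9]
gripper_width: 0.0599
finger_force: 0.0
```

Request:
play_rows(moves=[[[0, 0, 0, -7.1, 70], [0, 0, 0, -7.1, 70], [0, 0, 0, -7.1, 70], [0, 0, 0, -7.1, 70], [0, 0, 0, -7.1, 70], [0, 0, 0, -3, 70], [0, 0, 0, 0, 70], [0, 0, 0, 0, 70]]])

```text
t: 5.78
eef_pos: [0.4669, -0.324, 0.3512]
ee_rot: [-0.0, 0.307, 0.952, 0.0]
force: [-0.2, -0.9, 0.9]
gripper_width: 0.0595
finger_force: 0.0
```

```bash
python3 - <<'E'
from h import *
st()
save('wrist','w2.png')
spots('wrist',['jar_a_mid','honey_mid','seeds_mid','cupboard','pin_lo','pin_hi','lid_edge'],3)
E
```

```text
t 5.78 pos [ 0.4669 -0.324   0.3512] x [-0.811  0.585  0.   ] y [0.585 0.811 0.   ] z [-0.  0. -1.] F [-0.2 -0.9  0.9] w 0.0595 ff 0.0 q [-0.82  0.09  1.47  0.    1.58 -1.76]
wrist jar_a_mid 0.78 [ 0.4671 -0.3247  0.0558]
wrist honey_mid 0.15 [ 0.4661 -0.3244  0.0603]
wrist seeds_mid 0.64 [ 0.4213 -0.2795  0.0504]
wrist cupboard 0.64 [ 0.6063 -0.0236  0.0024]
```

View pics/w2.png

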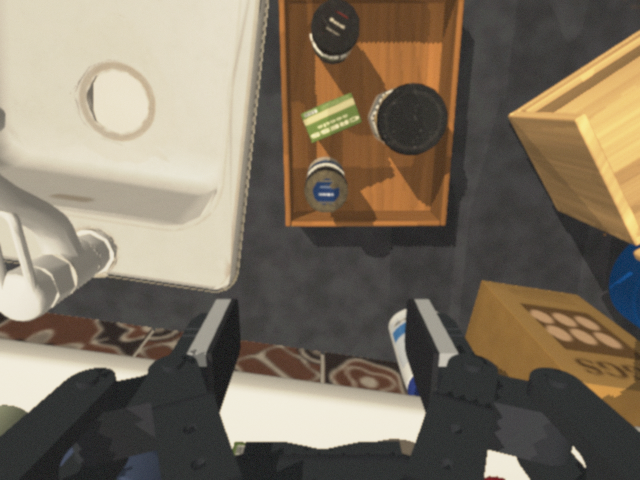

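Request:
play_rows(moves=[[[0, 0, 0.04, 0, 70], [0, 0, 0.04, 0, 70], [0, 0, 0.04, 0, 70], [0, 0, 0.04, 0, 70], [0, 0, 0.04, 0, 70], [0, 0, 0.04, 0, 70], [0, 0, 0.03, 0, 70], [0, 0, 0.012, 0, 70]]])

```text
t: 6.85
eef_pos: [0.4643, -0.3215, 0.0643]
ee_rot: [-0.003, 0.307, 0.952, 0.002]
force: [-0.8, 0.6, 0.0]
gripper_width: 0.0598
finger_force: 0.0
```

Request:
play_rows(force=30, moves=[[[0, 0, 0, 0, 70], [0, 0, 0, 0, 0], [0, 0, 0, 0, 0], [0, 0, 0, 0, 0], [0, 0, 0, 0, 0], [0, 0, 0, 0, 0]]])

```text
t: 7.35
eef_pos: [0.4679, -0.3251, 0.0713]
ee_rot: [0.002, 0.306, 0.952, -0.001]
force: [0.3, 1.1, 4.8]
gripper_width: 0.0404
finger_force: 32.1
```

Request:
play_rows(moves=[[[0, 0, -0.02, 0, 0], [0, 0, -0.032, 0, 0], [0, 0, -0.035, 0, 0], [0, 0, -0.035, 0, 0], [0, 0, -0.035, 0, 0], [0, 0, -0.025, 0, 0]]])

```text
t: 7.85
eef_pos: [0.4675, -0.3246, 0.2556]
ee_rot: [0.002, 0.306, 0.952, -0.001]
force: [1.0, -1.0, -1.5]
gripper_width: 0.0404
finger_force: 32.0
```

Request:
play_rows(moves=[[[0.0051, 0.0355, 0, 0, 0], [0.0051, 0.0355, 0, 0, 0], [0.0051, 0.0355, 0, 0, 0], [0.0051, 0.0355, 0, 0, 0], [0.0051, 0.0355, 0, 0, 0], [0.0051, 0.0355, 0, 0, 0], [0.0051, 0.0355, 0, 0, 0], [0.0051, 0.0355, 0, 0, 0]]])

```text
t: 8.52
eef_pos: [0.5999, -0.0678, 0.2519]
ee_rot: [0.0, 0.306, 0.952, -0.0]
force: [0.5, 0.2, -1.1]
gripper_width: 0.0406
finger_force: 31.9
```

Request:
play_rows(moves=[[[0, 0, 0, 6.79, 0], [0, 0, 0, 6.79, 0], [0, 0, 0, 6.79, 0], [0, 0, 0, 6.79, 0], [0, 0, 0, 6.79, 0], [0, 0, 0, 6.79, 0], [0, 0, 0, 6.79, 0], [0, 0, 0, 6.79, 0]]])

```text
t: 9.18
eef_pos: [0.5993, -0.0695, 0.2517]
ee_rot: [0.0, 0.709, 0.705, 0.0]
force: [0.9, 0.2, -1.3]
gripper_width: 0.0406
finger_force: 32.2
```

Request:
play_rows(moves=[[[0, 0, 0, 0, 0], [0, 0, 0, 0, 0]]])

```text
t: 9.35
eef_pos: [0.5994, -0.0695, 0.2516]
ee_rot: [0.0, 0.706, 0.708, 0.0]
force: [0.6, 0.3, -1.3]
gripper_width: 0.0404
finger_force: 32.2
```

```bash
python3 - <<'E'
from h import *
st()
save('wrist','w3.png')
spots('wrist',['jar_a_mid','cupboard','pin_lo','pin_hi','lid_edge'],2)
for n in ('side','scene'):
    grab_frame(n); spots(n,['jar_a_mid','cupboard','pin_lo','pin_hi','lid_edge','door_mid','sock_lo','sock_hi','rack'],2)
E
```

```text
t 9.35 pos [ 0.5994 -0.0695  0.2516] x [-0.003  1.    -0.   ] y [1.    0.003 0.   ] z [ 0. -0. -1.] F [ 0.6  0.3 -1.3] w 0.0404 ff 32.2 q [-0.31  0.23  1.51 -0.    1.4  -0.32]
wrist cupboard 0.83 [ 0.6068 -0.0234  0.0026]
side cupboard 0.78 [ 0.5993 -0.0173 -0.0041]
side pin_lo 0.77 [0.5343 0.0913 0.0296]
side pin_lo 0.24 [ 0.4433 -0.2467 -0.0008]
side pin_hi 0.65 [0.5316 0.0943 0.107 ]
side lid_edge 0.9 [ 0.6932 -0.0242  0.2794]
side door_mid 0.8 [0.5673 0.3092 0.0784]
side door_mid 0.22 [0.5312 0.0909 0.1051]
side sock_hi 0.75 [0.6529 0.3774 0.1031]
side sock_hi 0.33 [ 0.6007 -0.0219 -0.002 ]
side rack 0.64 [ 0.5537  0.3279 -0.002 ]
scene jar_a_mid 0.6 [ 0.6017 -0.0701  0.2374]
scene cupboard 0.67 [ 0.6081 -0.0239  0.0029]
scene pin_lo 0.85 [0.5335 0.0947 0.03  ]
scene pin_hi 0.75 [0.53   0.0947 0.1064]
scene door_mid 0.57 [0.5699 0.3078 0.0788]
scene sock_lo 0.57 [0.6563 0.3743 0.0369]
scene sock_hi 0.94 [0.6602 0.3745 0.1109]
scene sock_hi 0.33 [ 0.3592 -0.2339  0.0604]
scene rack 0.74 [ 0.5519  0.3204 -0.0011]
```

View pics/w3.png

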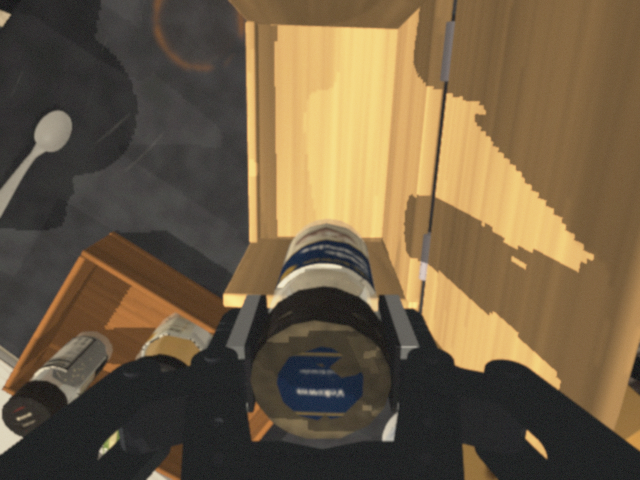

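```bash
python3 - <<'E'
from h import *
print([unproj('wrist',u,.034).round(4) for u in [(246,30),(248,235)]])
print([unproj('wrist',u,.141).round(4) for u in [(455,5),(438,150),(420,305)]])
im=cv2.imread('pics/w3.png'); cv2.imwrite('pics/w3z.png',cv2.resize(im[0:310,200:480],None,fx=2,fy=1.9))
E
```

```text
[array([0.5411, 0.0611, 0.034 ]), array([ 0.5342, -0.1042,  0.034 ])]
[array([0.6707, 0.0569, 0.141 ]), array([ 0.6677, -0.0194,  0.141 ]), array([ 0.6639, -0.1194,  0.141 ])]
```

View pics/w3z.png

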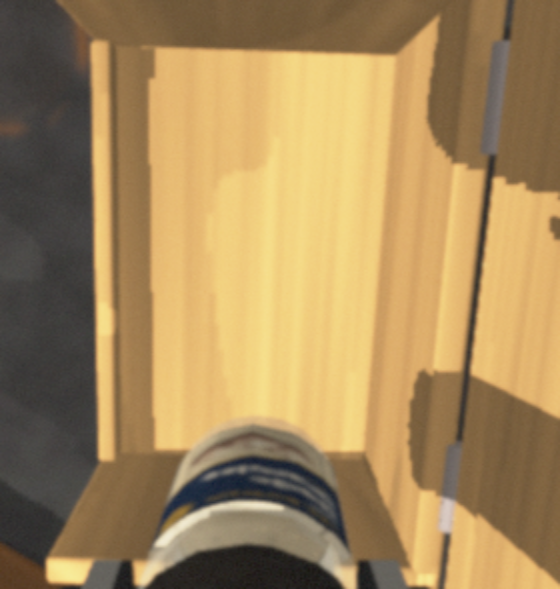

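Request:
play_rows(moves=[[[0, 0, 0.02, 0, 0], [0, 0, 0.03, 0, 0], [0, 0, 0.03, 0, 0], [0, 0, 0.03, 0, 0], [0, 0, 0.03, 0, 0], [0, 0, 0.02, 0, 0], [0, 0, 0.009, 0, 0], [0, 0, 0, 0, 0]]])

```text
t: 11.32
eef_pos: [0.6001, -0.0695, 0.0824]
ee_rot: [0.0, 0.707, 0.707, 0.0]
force: [-0.1, 0.5, -0.9]
gripper_width: 0.0399
finger_force: 30.6
```

Request:
play_rows(moves=[[[0, 0, 0, 0, 0], [0, 0, 0, 0, 60], [0, 0, 0, 0, 60], [0, 0, 0, 0, 60], [0, 0, 0, 0, 60]]])

```text
t: 11.73
eef_pos: [0.5963, -0.0693, 0.0814]
ee_rot: [-0.003, 0.707, 0.707, -0.002]
force: [-10.4, -0.1, 1.2]
gripper_width: 0.0512
finger_force: 0.0
```

```bash
python3 - <<'E'
from h import *
st()
E
```

```text
t 11.73 pos [ 0.5963 -0.0693  0.0814] x [0.    1.    0.001] y [ 1.    -0.    -0.007] z [-0.007  0.001 -1.   ] F [-10.4  -0.1   1.2] w 0.0512 ff 0.0 q [-0.31  0.41  1.64 -0.    1.09 -0.31]
```

Request:
play_rows(moves=[[[0, -0.002, -0.005, 0, 56], [0, 0, -0.02, 0, 56], [0, 0, -0.035, 0, 56], [0, 0, -0.035, 0, 60], [0, 0, -0.04, 0, 70], [0, 0, -0.04, 0, 70], [0, 0, -0.04, 0, 70], [0, 0, -0.04, 0, 70]]])

```text
t: 12.4
eef_pos: [0.5973, -0.0695, 0.3407]
ee_rot: [0.001, 0.707, 0.707, 0.001]
force: [0.4, -0.3, -0.1]
gripper_width: 0.0595
finger_force: 0.0
```

```bash
python3 - <<'E'
from h import *
st()
grab_frame('wrist'); spots('wrist',['jar_a_mid','lid_edge','cupboard','pin_lo','pin_hi'],2)
grab_frame('scene'); spots('scene',['jar_a_mid','lid_edge'],3)
save('side','s4.png',(240,120,440,280),3)
spots('side',['jar_a_mid','lid_edge','door_mid','sock_hi'],3)
E
```

```text
t 12.4 pos [ 0.5973 -0.0695  0.3407] x [ 0.     1.    -0.001] y [ 1.    -0.     0.002] z [ 0.002 -0.001 -1.   ] F [ 0.4 -0.3 -0.1] w 0.0595 ff 0.0 q [-0.31  0.17  1.4   0.    1.57 -0.31]
wrist jar_a_mid 0.91 [ 0.6044 -0.0734  0.0803]
wrist lid_edge 0.56 [ 0.699  -0.0288  0.2805]
wrist cupboard 0.6 [ 0.6063 -0.0253  0.0048]
scene jar_a_mid 0.77 [ 0.5969 -0.0672  0.0724]
scene lid_edge 0.94 [ 0.6994 -0.0276  0.2823]
side jar_a_mid 0.54 [ 0.7439  0.1718 -0.0008]
side lid_edge 0.82 [ 0.6943 -0.0268  0.2814]
side lid_edge 0.39 [ 0.5535  0.3278 -0.0012]
side door_mid 0.85 [0.5725 0.3119 0.0803]
side door_mid 0.65 [ 0.4419 -0.2461 -0.0011]
side sock_hi 0.86 [0.6547 0.3759 0.1069]
side sock_hi 0.62 [0.5301 0.0911 0.1078]
side sock_hi 0.17 [ 0.7414  0.1755 -0.005 ]
```

View pics/s4.png

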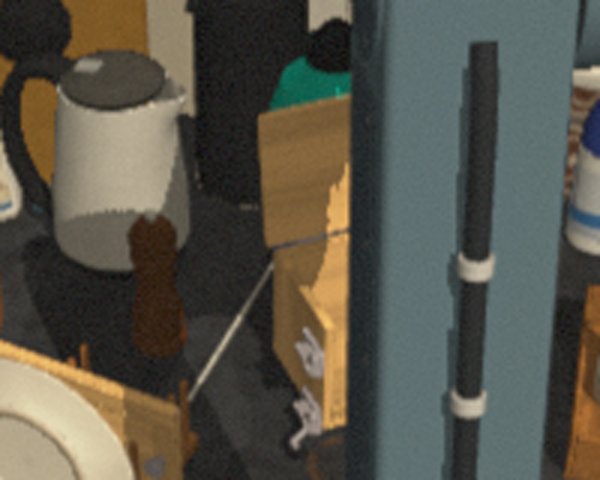

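Request:
play_rows(moves=[[[-0.0215, -0.0289, 0, 0, 70], [-0.0215, -0.0289, 0, 0, 70], [-0.0215, -0.0289, 0, 0, 70], [-0.0215, -0.0289, 0, 0, 70], [-0.0215, -0.0289, 0, 0, 70], [-0.0215, -0.0289, 0, 0, 70], [-0.0215, -0.0289, 0, 0, 70], [-0.0215, -0.0289, 0, 0, 70]]])

```text
t: 13.77
eef_pos: [0.3647, -0.2421, 0.3374]
ee_rot: [0.0, 0.707, 0.707, -0.0]
force: [0.5, -1.6, -0.1]
gripper_width: 0.0598
finger_force: 0.0
```

Request:
play_rows(moves=[[[0, 0, 0, -6.79, 70], [0, 0, 0, -6.79, 70], [0, 0, 0, -6.79, 70], [0, 0, 0, -6.79, 70], [0, 0, 0, -6.79, 70], [0, 0, 0, -6.79, 70], [0, 0, 0, -6.79, 70], [0, 0, 0, -6.79, 70]]])

```text
t: 14.43
eef_pos: [0.3661, -0.2415, 0.3373]
ee_rot: [0.0, 0.304, 0.953, -0.0]
force: [0.3, 1.4, 0.1]
gripper_width: 0.0597
finger_force: 0.0
```

Request:
play_rows(moves=[[[0, 0, 0, 0, 70], [0, 0, 0, 0, 70]]])

```text
t: 14.6
eef_pos: [0.3661, -0.2415, 0.3373]
ee_rot: [0.0, 0.308, 0.951, -0.0]
force: [-0.2, 1.1, -0.9]
gripper_width: 0.0599
finger_force: 0.0
```

```bash
python3 - <<'E'
from h import *
st()
save('wrist','w5.png'); spots('wrist',['jar_a_mid','honey_mid','seeds_mid'],3)
grab_frame('side'); spots('side',['jar_a_mid','lid_edge','door_mid','sock_hi'],3)
print(proj('wrist',[[.3667,-.2414,.111]]))
E
```

```text
t 14.6 pos [ 0.3661 -0.2415  0.3373] x [-0.81   0.586 -0.   ] y [ 0.586  0.81  -0.   ] z [ 0. -0. -1.] F [-0.2  1.1 -0.9] w 0.0599 ff 0.0 q [-0.86 -0.21  1.78  0.    1.57 -1.8 ]
wrist jar_a_mid 0.74 [ 0.5976 -0.0725  0.0721]
wrist seeds_mid 0.96 [ 0.4221 -0.2791  0.0458]
side jar_a_mid 0.46 [4.529e-01 5.648e-01 3.000e-04]
side door_mid 0.83 [0.5695 0.3096 0.0775]
side door_mid 0.59 [ 0.4388 -0.2439  0.0007]
side sock_hi 0.92 [0.6539 0.3775 0.1052]
side sock_hi 0.56 [ 0.5521  0.3299 -0.0019]
[[321.31004731 193.90854656]]
```

View pics/w5.png

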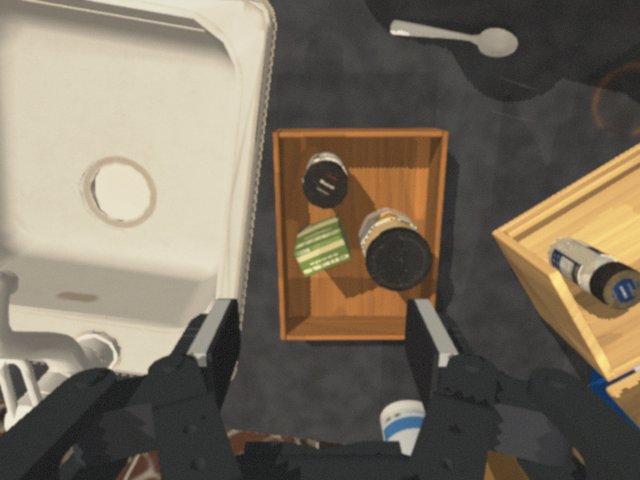

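```bash
python3 - <<'E'
from h import *
im=cv2.imread('pics/w5.png'); g=im[140:220,290:365].max(2)
m=(g<75).astype(np.uint8); n,l,s,c=cv2.connectedComponentsWithStats(m); i=1+np.argmax(s[1:,4]); print(s[i],c[i]+[290,140])
u=c[i]+[290,140]
for q in (u,(326,186)): print(unproj('wrist',q,.111).round(4),unproj('wrist',q,.1).round(4))
E
```

```text
[  13   22   45   46 1480] [325.1777027  184.30540541]
[ 0.3617 -0.2337  0.111 ] [ 0.3634 -0.2348  0.1   ]
[ 0.3634 -0.234   0.111 ] [ 0.3651 -0.235   0.1   ]
```

Request:
play_rows(moves=[[[0.006, 0.004, 0.03, 0, 70], [0, 0, 0.04, 0, 70], [0, 0, 0.04, 0, 70], [0, 0, 0.04, 0, 70], [0, 0, 0.04, 0, 70], [0, 0, 0.04, 0, 70], [0, 0, 0.03, 0, 70], [0, 0, 0.008, 0, 70]]])

```text
t: 15.72
eef_pos: [0.3609, -0.2318, 0.0648]
ee_rot: [-0.004, 0.307, 0.952, 0.002]
force: [-1.8, -0.5, 0.0]
gripper_width: 0.0595
finger_force: 0.0
```

Request:
play_rows(force=30, moves=[[[0, 0, 0, 0, 70], [0, 0, 0, 0, 0], [0, 0, 0, 0, 0], [0, 0, 0, 0, 0], [0, 0, 0, 0, 0], [0, 0, 0, 0, 0]]])

```text
t: 16.22
eef_pos: [0.3649, -0.2362, 0.0713]
ee_rot: [0.002, 0.306, 0.952, -0.001]
force: [-0.3, 0.4, 7.4]
gripper_width: 0.04
finger_force: 32.6
```

Request:
play_rows(moves=[[[0, 0, -0.02, 0, 0], [0, 0, -0.032, 0, 0], [0, 0, -0.035, 0, 0], [0, 0, -0.035, 0, 0], [0, 0, -0.035, 0, 0], [0, 0, -0.03, 0, 0], [0, 0, 0, 0, 0]]])

```text
t: 16.8
eef_pos: [0.366, -0.2373, 0.2638]
ee_rot: [0.005, 0.306, 0.952, -0.003]
force: [1.5, -0.8, -0.0]
gripper_width: 0.0399
finger_force: 31.9
```

Request:
play_rows(moves=[[[-0.0041, 0.0377, 0, 0, 0], [-0.0041, 0.0377, 0, 0, 0], [-0.0041, 0.0377, 0, 0, 0], [-0.0041, 0.0377, 0, 0, 0], [-0.0041, 0.0377, 0, 0, 0], [-0.0041, 0.0377, 0, 0, 0], [-0.0041, 0.0377, 0, 0, 0], [-0.0041, 0.0377, 0, 0, 0]]])

```text
t: 17.47
eef_pos: [0.5669, -0.007, 0.2559]
ee_rot: [-0.0, 0.306, 0.952, -0.0]
force: [0.2, -0.3, -0.0]
gripper_width: 0.0401
finger_force: 31.8
```

Request:
play_rows(moves=[[[-0.0041, 0.0377, 0, 0, 0], [0, 0, 0, 7.05, 0], [0, 0, 0, 7.05, 0], [0, 0, 0, 7.05, 0], [0, 0, 0, 7.05, 0], [0, 0, 0, 7.05, 0], [0, 0, 0, 7.05, 0], [0, 0, 0, 7.05, 0]]])

```text
t: 18.13
eef_pos: [0.5911, 0.0194, 0.2557]
ee_rot: [-0.0, 0.678, 0.735, -0.0]
force: [-0.6, -0.1, -1.6]
gripper_width: 0.0398
finger_force: 31.9
```

Request:
play_rows(moves=[[[0, 0, 0, 7.05, 0], [0, 0, 0.02, 0, 0], [0, 0, 0.02, 0, 0], [0, 0, 0.02, 0, 0], [0, 0, 0, 0, 0]]])

```text
t: 18.55
eef_pos: [0.5883, 0.0198, 0.1913]
ee_rot: [-0.003, 0.72, 0.694, -0.002]
force: [-0.8, 0.8, -2.7]
gripper_width: 0.0401
finger_force: 31.9
```

```bash
python3 - <<'E'
from h import *
st()
grab_frame('scene'); spots('scene',['jar_a_mid'],3)
E
```

```text
t 18.55 pos [0.5883 0.0198 0.1913] x [0.036 0.999 0.001] y [ 0.999 -0.036 -0.008] z [-0.008  0.001 -1.   ] F [-0.8  0.8 -2.7] w 0.0401 ff 31.9 q [-0.17  0.25  1.6   0.    1.29 -0.13]
scene jar_a_mid 0.79 [ 0.5979 -0.0681  0.0713]
scene jar_a_mid 0.68 [ 0.4251 -0.28    0.0498]
```

Request:
play_rows(moves=[[[0, 0, 0.03, 0, 0], [0, 0, 0.03, 0, 0], [0, 0, 0.03, 0, 0], [0, 0, 0.015, 0, 0], [0, 0, 0.008, 0, 0], [0, 0, 0, 0, 0], [0, 0, 0, 0, 0], [0, 0, 0, 0, 0]]])

```text
t: 19.32
eef_pos: [0.593, 0.0191, 0.0851]
ee_rot: [0.001, 0.72, 0.694, 0.001]
force: [0.3, 0.5, -1.5]
gripper_width: 0.04
finger_force: 34.6
```

Request:
play_rows(moves=[[[0, 0, 0, 0, 57], [0, 0, 0, 0, 57], [0, 0, 0, 0, 57], [0, 0, 0, 0, 57]]])

```text
t: 19.65
eef_pos: [0.5918, 0.0192, 0.0838]
ee_rot: [0.0, 0.72, 0.694, 0.0]
force: [-0.3, 0.2, -0.6]
gripper_width: 0.0486
finger_force: 0.0
```

Request:
play_rows(moves=[[[0, 0, -0.01, 0, 57], [0, 0, -0.03, 0, 57], [0, 0, -0.035, 0, 57], [0, 0, -0.04, 0, 70], [0, 0, -0.04, 0, 70], [0, 0, -0.04, 0, 70], [0, 0, -0.04, 0, 70], [0, 0, -0.03, 0, 70]]])

```text
t: 20.32
eef_pos: [0.5919, 0.0193, 0.3535]
ee_rot: [0.002, 0.72, 0.694, 0.001]
force: [1.6, -0.7, 0.3]
gripper_width: 0.0599
finger_force: 0.0
```

```bash
python3 - <<'E'
from h import *
st()
grab_frame('scene'); spots('scene',['jar_a_mid','lid_edge','door_mid','sock_lo','sock_hi','pin_lo','pin_hi','rack'],2)
grab_frame('side'); spots('side',['jar_a_mid','lid_edge','door_mid','sock_lo','sock_hi','pin_lo','pin_hi','rack'],2)
grab_frame('wrist'); spots('wrist',['jar_a_mid','pin_lo','pin_hi','door_mid','sock_lo','sock_hi','rack'],3)
E
```

```text
t 20.32 pos [0.5919 0.0193 0.3535] x [ 0.036  0.999 -0.001] y [ 0.999 -0.036  0.005] z [ 0.005 -0.001 -1.   ] F [ 1.6 -0.7  0.3] w 0.0599 ff 0.0 q [-0.17  0.14  1.41  0.    1.59 -0.13]
scene jar_a_mid 0.81 [ 0.6011 -0.0671  0.0676]
scene jar_a_mid 0.68 [ 0.4594  0.5667 -0.0051]
scene lid_edge 0.74 [ 0.6972 -0.0311  0.2815]
scene door_mid 0.89 [0.5729 0.3073 0.0799]
scene sock_lo 0.79 [0.6569 0.3755 0.0376]
scene sock_hi 0.64 [0.6586 0.3732 0.1095]
scene sock_hi 0.63 [0.5294 0.0908 0.1093]
scene pin_lo 0.84 [0.5325 0.0908 0.0264]
scene pin_hi 0.9 [0.5316 0.0919 0.1068]
scene pin_hi 0.6 [ 0.4581  0.5655 -0.0052]
scene rack 0.77 [0.5549 0.3213 0.0015]
side lid_edge 0.82 [ 0.693  -0.0247  0.284 ]
side lid_edge 0.38 [ 0.4444 -0.2484 -0.0024]
side door_mid 0.72 [ 5.539e-01  3.280e-01 -3.000e-04]
side sock_hi 0.78 [0.6517 0.3783 0.1047]
side pin_lo 0.82 [0.535  0.0919 0.0282]
side pin_hi 0.65 [0.5325 0.0888 0.1031]
side rack 0.66 [5.509e-01 3.276e-01 2.000e-04]
wrist jar_a_mid 0.79 [ 0.5967 -0.0712  0.07  ]
wrist pin_lo 0.79 [0.5287 0.0933 0.0277]
wrist pin_hi 0.68 [0.5326 0.0928 0.1011]
```

Request:
play_rows(moves=[[[0.036, -0.004, 0, 0, 60], [0.036, -0.004, 0, 0, 60], [0.036, -0.004, 0, 0, 60], [0.036, -0.004, 0, 0, 60], [0.036, -0.004, 0, 0, 60], [0.036, -0.004, 0, 0, 60], [0.036, -0.004, 0, 0, 60], [0.036, -0.004, 0, 0, 60]]])

```text
t: 22.28
eef_pos: [0.5696, 0.31, 0.3484]
ee_rot: [0.0, 0.72, 0.694, 0.0]
force: [0.1, -0.6, 0.5]
gripper_width: 0.051
finger_force: 0.0
```

Request:
play_rows(moves=[[[0, 0, 0, 7.1, 60], [0, 0, 0, 7.1, 60], [0, 0, 0, 7.1, 60], [0, 0, 0, 7.1, 60], [0, 0, 0, 7.1, 60], [0, 0, 0, 7.1, 60], [0, 0, 0, 7.1, 60], [0, 0, 0, 0, 60]]])

```text
t: 22.95
eef_pos: [0.57, 0.3083, 0.3482]
ee_rot: [0.0, 0.946, 0.325, -0.0]
force: [-0.2, -0.2, -0.2]
gripper_width: 0.0508
finger_force: 0.0
```

```bash
python3 - <<'E'
from h import *
st()
save('wrist','w6.png'); spots('wrist',['door_mid','sock_lo','sock_hi','rack','pin_lo','pin_hi','mug','mill'],2)
for p in [[.57,.309,.14],[.6567,.3757,.13],[.483,.241,.14]]: print(proj('wrist',p))
E
```

```text
t 22.95 pos [0.57   0.3083 0.3482] x [ 0.788  0.615 -0.   ] y [ 0.615 -0.788 -0.   ] z [-0. -0. -1.] F [-0.2 -0.2 -0.2] w 0.0508 ff 0.0 q [ 0.31  0.28  1.26 -0.    1.61  1.22]
wrist door_mid 0.68 [0.5349 0.0925 0.0271]
wrist sock_lo 0.93 [0.6556 0.3823 0.0357]
wrist sock_hi 0.63 [0.6548 0.3788 0.109 ]
wrist pin_lo 0.64 [0.5339 0.0926 0.0258]
wrist pin_hi 0.72 [0.5353 0.0924 0.1013]
wrist mug 0.56 [0.4546 0.561  0.0008]
wrist mill 0.71 [ 0.7388  0.1706 -0.0016]
[[322.03389741 198.12694765]]
[[323.73720042  59.15218198]]
[[321.49400544 316.39260584]]
```

View pics/w6.png

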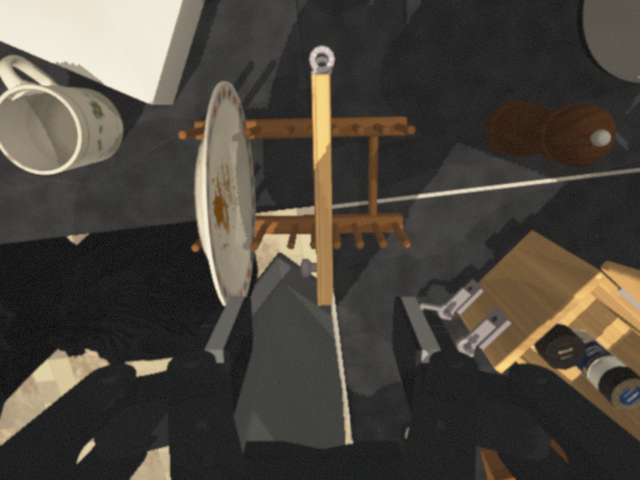

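```bash
python3 - <<'E'
from h import *
a,b=unproj('wrist',(321.5,73),.14),unproj('wrist',(325.5,304),.14); s=unproj('wrist',(322,59),.13)
d=a-b; print(a,b,np.linalg.norm(d),np.degrees(np.arctan2(d[1],d[0])),'mid',(a+b)/2,'sock',s)
im=cv2.imread('pics/w6.png'); hsv=cv2.cvtColor(im,cv2.COLOR_BGR2HSV)
for v in (90,120,150,180,210,240,270,300):
    r=im[v,295:350].astype(int); x=np.where((r[:,2]-r[:,0]>55)&(r[:,2]>140))[0]+295; print(v,x.min() if len(x) else None,x.max() if len(x) else None)
u=proj('wrist',[[.5343,.093,.046],[.5343,.093,.122]]);print(u)
E
```

```text
[0.64707968 0.37032988 0.14      ] [0.49506921 0.24588315 0.14      ] 0.19645398594185265 39.30622883737904 mid [0.57107444 0.30810651 0.14      ] sock [0.65593999 0.37684313 0.13      ]
90 312 329
120 312 330
150 313 330
180 315 330
210 295 331
240 296 331
270 317 331
300 318 332
[[448.99054373 317.77202678]
 [470.74525816 354.46888311]]
```

```bash
python3 - <<'E'
from h import *
im=cv2.imread('pics/w6.png')[270:380,400:530]; im=cv2.resize(im,None,fx=4,fy=4,interpolation=cv2.INTER_CUBIC)
sd=grab_frame('side')[:,:,::-1]; print(proj('side',[[.534,.0925,.03],[.534,.0925,.106]]),proj('scene',[[.534,.0925,.03],[.534,.0925,.106]]))
u=proj('side',[[.534,.0925,.08]])[0].astype(int); s=cv2.resize(sd[u[1]-40:u[1]+40,u[0]-32:u[0]+33],None,fx=4,fy=4,interpolation=cv2.INTER_CUBIC)
print('side crop origin',u-[32,40])
o=np.zeros((440,520+s.shape[1],3),np.uint8); o[:,:520]=im; o[:s.shape[0],520:]=s
cv2.imwrite('pics/pins.png',o)
E
```

```text
[[343.843195   259.69207862]
 [344.39693608 240.30303727]] [[317.03065713 270.49348316]
 [317.43021862 246.74872438]]
side crop origin [312 207]
```

View pics/pins.png

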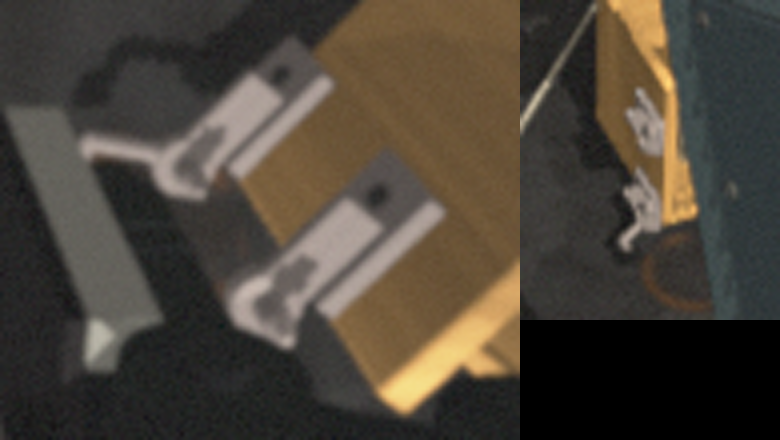

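```bash
python3 - <<'E'
from h import *
for uv,z in [((446.3,314.5),.03),((465.5,347.5),.106),((496,371),.14),((526.5,342),.14)]: print(unproj('wrist',uv,z).round(4))
for p in [[.5343,.093]]: print(proj('wrist',[p+[.03],p+[.106]]))
E
```

```text
[0.532  0.0891 0.03  ]
[0.5327 0.0916 0.106 ]
[0.5408 0.0742 0.14  ]
[0.5808 0.0743 0.14  ]
[[445.23089042 311.35581937]
 [465.60115742 345.70481379]]
```

Request:
play_rows(moves=[[[0.001, 0, 0.03, -1.1, 60], [0, 0, 0.04, 0, 60], [0, 0, 0.04, 0, 60], [0, 0, 0.04, 0, 60], [0, 0, 0.04, 0, 60], [0, 0, 0.03, 0, 60], [0, 0, 0.014, 0, 60], [0, 0, 0, 0, 60]]])

```text
t: 24.12
eef_pos: [0.5682, 0.3079, 0.11]
ee_rot: [-0.0, 0.942, 0.336, -0.004]
force: [-0.3, -0.6, 0.7]
gripper_width: 0.0514
finger_force: 0.0
```

Request:
play_rows(force=80, moves=[[[0, 0, 0, 0, 60], [0, 0, 0, 0, 0], [0, 0, 0, 0, 0], [0, 0, 0, 0, 0], [0, 0, 0, 0, 0], [0, 0, 0, 0, 0], [0, 0, 0, 0, 0], [0, 0, 0, 0, 0]]])

```text
t: 24.78
eef_pos: [0.5726, 0.3093, 0.117]
ee_rot: [0.0, 0.942, 0.336, 0.002]
force: [-0.0, -0.5, 7.5]
gripper_width: 0.0104
finger_force: 79.7
```

```bash
python3 - <<'E'
from h import *
st()
E
```

```text
t 24.78 pos [0.5726 0.3093 0.117 ] x [0.774 0.634 0.004] y [ 0.634 -0.774  0.002] z [ 0.004  0.001 -1.   ] F [-0.  -0.5  7.5] w 0.0104 ff 79.7 q [ 0.31  0.46  1.5  -0.    1.18  1.2 ]
```

Request:
play_rows(moves=[[[0, 0, -0.01, 0, 0], [0, 0, -0.02, 0, 0], [0, 0, -0.025, 0, 0], [0, 0, -0.025, 0, 0], [0, 0, -0.025, 0, 0], [0, 0, -0.015, 0, 0], [0, 0, 0, 0, 0], [0, 0, 0, 0, 0]]])

```text
t: 25.45
eef_pos: [0.571, 0.309, 0.2351]
ee_rot: [0.0, 0.942, 0.336, 0.001]
force: [0.2, 0.0, -3.2]
gripper_width: 0.0105
finger_force: 78.7
```

```bash
python3 - <<'E'
from h import *
st()
for n in ('wrist','side','scene'): grab_frame(n); spots(n,['door_mid','sock_lo','sock_hi','rack'],1)
E
```

```text
t 25.45 pos [0.571  0.309  0.2351] x [0.774 0.634 0.001] y [ 0.634 -0.774  0.001] z [ 0.001  0.001 -1.   ] F [ 0.2  0.  -3.2] w 0.0105 ff 78.7 q [0.31 0.34 1.4  0.   1.4  1.2 ]
side door_mid 0.74 [0.5671 0.3086 0.1955]
side sock_lo 0.93 [0.6505 0.3768 0.1479]
side sock_hi 0.64 [0.5335 0.0898 0.0291]
side rack 0.76 [ 0.5517  0.3273 -0.0014]
scene door_mid 0.68 [0.5689 0.3097 0.1948]
scene sock_lo 0.78 [0.6535 0.3714 0.1514]
scene sock_hi 0.73 [0.6559 0.3741 0.223 ]
scene rack 0.64 [ 5.559e-01  3.200e-01 -1.000e-04]
```

Request:
play_rows(moves=[[[-0.02, 0.0035, 0, 0, 0], [-0.0327, 0.0035, 0, 0, 0], [-0.035, 0.0035, 0, 0, 0], [-0.035, 0.0035, 0, 0, 0], [-0.035, 0.0035, 0, 0, 0], [-0.035, 0.0035, 0, 0, 0], [-0.035, 0.0035, 0, 0, 0], [-0.035, 0.0035, 0, 0, 0]]])

```text
t: 26.87
eef_pos: [0.3841, 0.12, 0.2344]
ee_rot: [0.0, 0.942, 0.337, 0.0]
force: [-0.3, -1.5, -1.8]
gripper_width: 0.0103
finger_force: 78.5
```

Request:
play_rows(moves=[[[-0.0313, 0.0038, 0, 0, 0], [0, 0, 0, 4.4, 0], [0, 0, 0, 6.2, 0], [0, 0, 0, 6.2, 0], [0, 0, 0, 6.2, 0], [0, 0, 0, 6.2, 0], [0, 0, 0, 6.2, 0], [0, 0, 0, 6, 0]]])

```text
t: 27.53
eef_pos: [0.3636, 0.098, 0.2347]
ee_rot: [0.0, 1.0, -0.021, 0.001]
force: [0.3, -0.9, -3.6]
gripper_width: 0.01
finger_force: 78.5
```

Request:
play_rows(moves=[[[0, 0, 0.01, 0, 0], [0, 0, 0.02, 0, 0], [0, 0, 0.02, 0, 0], [0, 0, 0.02, 0, 0], [0, 0, 0.02, 0, 0], [0, 0, 0.01, 0, 0], [0, 0, 0, 0, 0], [0, 0, 0, 0, 0]]])

```text
t: 28.2
eef_pos: [0.3629, 0.098, 0.1338]
ee_rot: [-0.0, 1.0, -0.017, -0.001]
force: [-0.1, 0.0, -2.2]
gripper_width: 0.0108
finger_force: 78.4
```

```bash
python3 - <<'E'
from h import *
st()
save('wrist','w7.png')
for n in ('side','scene','wrist'): 
  if n!='wrist': grab_frame(n)
  spots(n,['door_mid','sock_lo','sock_hi','pin_lo','pin_hi'],2)
im=cv2.imread('pics/w7.png'); cv2.imwrite('pics/w7s.png',im[0:400,120:600])
E
```

```text
t 28.2 pos [0.3629 0.098  0.1338] x [ 0.999 -0.034 -0.001] y [-0.034 -0.999 -0.   ] z [-0.001  0.    -1.   ] F [-0.1  0.  -2.2] w 0.0108 ff 78.4 q [-0.05 -0.17  2.17  0.    1.14  1.55]
side door_mid 0.88 [0.3549 0.1011 0.0968]
side sock_lo 0.68 [0.4684 0.0942 0.0504]
side sock_hi 0.8 [0.4702 0.0961 0.1213]
side sock_hi 0.19 [ 0.7448  0.1752 -0.0028]
side pin_lo 0.6 [0.532  0.0957 0.0284]
side pin_lo 0.4 [ 0.4549  0.5626 -0.0018]
side pin_hi 0.86 [0.5324 0.094  0.1052]
scene door_mid 0.73 [0.3626 0.0986 0.095 ]
scene sock_lo 0.67 [0.4733 0.0909 0.0559]
scene sock_lo 0.58 [0.4752 0.0925 0.1291]
scene sock_hi 0.65 [0.4755 0.0913 0.1285]
scene pin_lo 0.71 [0.5349 0.0922 0.0272]
scene pin_hi 0.63 [0.5298 0.092  0.1067]
```

View pics/w7s.png

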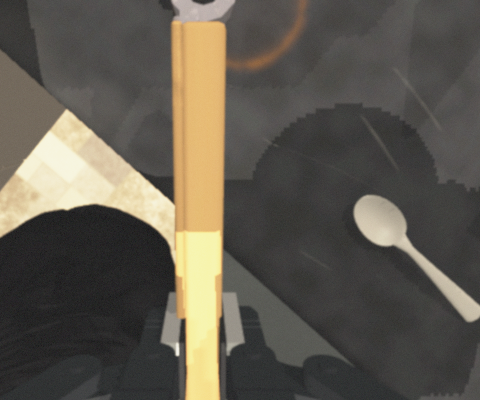

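Request:
play_rows(moves=[[[0.01, 0, 0, 0, 0], [0.015, 0, 0, 0, 0], [0.015, 0, 0, 0, 0], [0.012, 0, 0, 0, 0], [0.006, 0, 0, 0, 0], [0.0028, -0.001, 0, 0, 0], [0, 0, 0, 0, 0], [0, 0, 0, 0, 0]]])

```text
t: 29.77
eef_pos: [0.4236, 0.097, 0.134]
ee_rot: [-0.0, 1.0, -0.018, -0.001]
force: [0.2, 0.2, -4.6]
gripper_width: 0.0102
finger_force: 78.5
```

```bash
python3 - <<'E'
from h import *
st()
for n in ('side','scene'): 
  save(n,n+'8.png')
  spots(n,['door_mid','sock_lo','sock_hi','pin_lo','pin_hi'],2)
g=[]
for n in ('side','scene'):
  u=proj(n,[[.5325,.092,.08]])[0].astype(int); im=cv2.imread(f'pics/{n}8.png')
  g.append(cv2.resize(im[u[1]-40:u[1]+40,u[0]-30:u[0]+30],None,fx=6,fy=6,interpolation=cv2.INTER_CUBIC)); print(n,u-[30,40],proj(n,[[.5325,.092,.03],[.5325,.092,.106],[.5325,.092,.122]]).round(1))
cv2.imwrite('pics/m8.png',np.hstack(g))
E
```

```text
t 29.77 pos [0.4236 0.097  0.134 ] x [ 0.999 -0.036 -0.001] y [-0.036 -0.999 -0.   ] z [-0.001  0.    -1.   ] F [ 0.2  0.2 -4.6] w 0.0102 ff 78.5 q [-0.05 -0.02  2.04  0.    1.13  1.56]
side door_mid 0.8 [0.4171 0.1017 0.096 ]
side sock_lo 0.64 [0.527  0.0916 0.0508]
side sock_hi 0.82 [0.528  0.097  0.1242]
side pin_lo 0.94 [0.5341 0.0901 0.0327]
side pin_hi 0.91 [0.5305 0.0946 0.1054]
side pin_hi 0.58 [ 0.7429  0.1737 -0.004 ]
scene door_mid 0.84 [0.4211 0.0989 0.0947]
scene sock_lo 0.9 [0.5308 0.0915 0.0526]
scene sock_hi 0.86 [0.5365 0.0904 0.1257]
scene sock_hi 0.33 [ 0.6042 -0.025   0.004 ]
scene pin_lo 0.73 [0.5341 0.0955 0.0281]
scene pin_lo 0.7 [ 0.6969 -0.0281  0.2823]
scene pin_hi 0.68 [0.5276 0.0932 0.1068]
side [314 207] [[344.2 260. ]
 [344.8 240.6]
 [344.9 236.3]]
scene [287 215] [[316.8 270.7]
 [317.2 247. ]
 [317.3 241.8]]
```

View pics/m8.png

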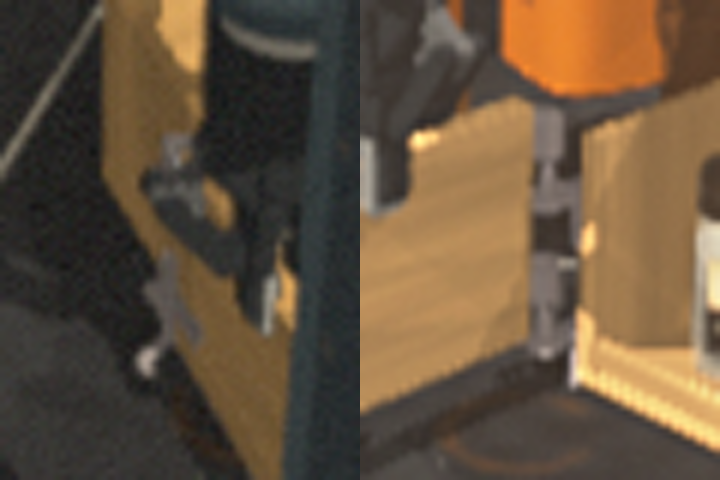

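Request:
play_rows(moves=[[[0, 0, 0.003, 0, 0], [0, 0, 0.003, 0, 0], [0, 0, 0.002, 0, 0], [0, 0, 0.002, 0, 0], [0, 0, 0.002, 0, 0], [0, 0, 0.001, 0, 0], [0, 0, 0, 0, 0], [0, 0, 0, 0, 0]]])

```text
t: 31.03
eef_pos: [0.425, 0.0965, 0.1215]
ee_rot: [0.0, 1.0, -0.018, 0.001]
force: [3.1, -2.2, -3.7]
gripper_width: 0.0104
finger_force: 78.5
```

```bash
python3 - <<'E'
from h import *
s,_=st(); print(np.round(s['torque'],2))
E
```

```text
t 31.03 pos [0.425  0.0965 0.1215] x [ 0.999 -0.037  0.001] y [-0.037 -0.999  0.   ] z [ 0.001 -0.    -1.   ] F [ 3.1 -2.2 -3.7] w 0.0104 ff 78.5 q [-0.05  0.    2.04 -0.    1.09  1.56]
[-0.37 -0.68 -0.2 ]
```

Request:
play_rows(moves=[[[0.0015, 0.001, 0.001, 0, 0], [0.0005, 0, 0.002, 0, 0], [0, 0, 0.002, 0, 0], [0, 0, 0.002, 0, 0], [0, 0, 0.001, 0, 0], [0, 0, 0, 0, 0]]])

```text
t: 31.53
eef_pos: [0.4262, 0.0958, 0.1131]
ee_rot: [-0.0, 1.0, -0.018, -0.0]
force: [-0.6, -0.3, -1.9]
gripper_width: 0.0103
finger_force: 78.7
```

```bash
python3 - <<'E'
from h import *
s,_=st(); print(np.round(s['torque'],2))
for n in ('side','scene'): 
  grab_frame(n); spots(n,['door_mid','sock_lo','sock_hi','pin_lo','pin_hi'],1)
E
```

```text
t 31.53 pos [0.4262 0.0958 0.1131] x [ 0.999 -0.036 -0.   ] y [-0.036 -0.999 -0.   ] z [-0.  0. -1.] F [-0.6 -0.3 -1.9] w 0.0103 ff 78.7 q [-0.05  0.02  2.05  0.    1.08  1.56]
[ 0.05 -0.17 -0.06]
side door_mid 0.93 [0.4185 0.1003 0.0747]
side sock_lo 0.86 [0.5304 0.0895 0.0292]
side sock_hi 0.57 [0.5318 0.0894 0.1019]
side pin_lo 0.74 [0.5351 0.092  0.0288]
side pin_hi 0.62 [0.533  0.095  0.1084]
scene door_mid 0.8 [0.4221 0.0948 0.0766]
scene sock_lo 0.74 [0.5335 0.0883 0.0322]
scene sock_hi 0.9 [0.5358 0.0891 0.1044]
scene pin_lo 0.85 [0.5348 0.093  0.0272]
scene pin_hi 0.58 [0.5336 0.0903 0.107 ]
```

Request:
play_rows(moves=[[[0, 0, 0.001, 0, 0], [0, 0, 0.001, 0, 0], [0, 0, 0.001, 0, 0], [0, 0, 0.001, 0, 0], [0, 0, 0, 0, 0], [0, 0, 0, 0, 0]]])

```text
t: 32.63
eef_pos: [0.4255, 0.0958, 0.1102]
ee_rot: [0.0, 1.0, -0.018, -0.001]
force: [-10.8, -0.4, 13.9]
gripper_width: 0.0104
finger_force: 81.3
```

Request:
play_rows(moves=[[[0, 0, -0.001, 0, 0], [0, 0, 0, 0, 45], [0, 0, 0, 0, 45], [0, 0, 0, 0, 45], [0, 0, 0, 0, 45], [0, 0, -0.02, 0, 45], [0, 0, -0.03, 0, 45], [0, 0, -0.03, 0, 45]]])

```text
t: 33.3
eef_pos: [0.4252, 0.0957, 0.1903]
ee_rot: [-0.0, 1.0, -0.018, -0.002]
force: [0.8, 0.6, 0.7]
gripper_width: 0.0382
finger_force: 0.0
```

Request:
play_rows(moves=[[[0, 0, -0.03, 0, 45], [0, 0, 0, 0, 45]]])

```text
t: 33.47
eef_pos: [0.4298, 0.0956, 0.2263]
ee_rot: [0.0, 1.0, -0.018, 0.005]
force: [0.6, -0.9, 1.0]
gripper_width: 0.0381
finger_force: 0.0
```

```bash
python3 - <<'E'
from h import *
st()
for n in ('side','scene','wrist'): 
  save(n,n+'9.png'); spots(n,['door_mid','sock_lo','sock_hi','pin_lo','pin_hi'],1)
g=[]
for n in ('wrist','scene'):
  im=cv2.imread(f'pics/{n}9.png')
  if n=='scene':
    u=proj(n,[[.5325,.092,.08]])[0].astype(int); im=cv2.resize(im[u[1]-50:u[1]+50,u[0]-40:u[0]+20],None,fx=4.2,fy=4.2,interpolation=cv2.INTER_CUBIC)
  else: im=cv2.resize(im,(560,420))
  g.append(im)
cv2.imwrite('pics/m9.png',np.hstack([g[0][:420],g[1][:420]])[:,:800])
E
```

```text
t 33.47 pos [0.4298 0.0956 0.2263] x [ 0.999 -0.036  0.01 ] y [-0.036 -0.999  0.   ] z [ 0.01 -0.   -1.  ] F [ 0.6 -0.9  1. ] w 0.0381 ff 0.0 q [-0.05 -0.14  1.94  0.    1.33  1.56]
side door_mid 0.79 [0.4541 0.0117 0.0706]
side sock_lo 0.72 [0.534  0.0911 0.0303]
side sock_hi 0.98 [0.5316 0.0949 0.1017]
side pin_lo 0.91 [0.5376 0.0905 0.0321]
side pin_hi 0.87 [0.5307 0.0917 0.1068]
scene door_mid 0.96 [ 0.5297 -0.0202  0.0734]
scene sock_lo 0.55 [0.5351 0.0911 0.0321]
scene sock_hi 0.86 [0.5381 0.0878 0.1062]
scene pin_lo 0.89 [0.5319 0.0906 0.0272]
scene pin_hi 0.72 [ 0.468  -0.2244  0.0536]
wrist door_mid 0.46 [0.5313 0.0922 0.03  ]
wrist sock_lo 0.93 [0.5336 0.0961 0.0301]
wrist sock_hi 0.77 [0.5333 0.0893 0.1042]
wrist pin_lo 0.91 [0.5305 0.0965 0.0281]
wrist pin_hi 0.84 [0.5311 0.0902 0.1044]
```

View pics/m9.png

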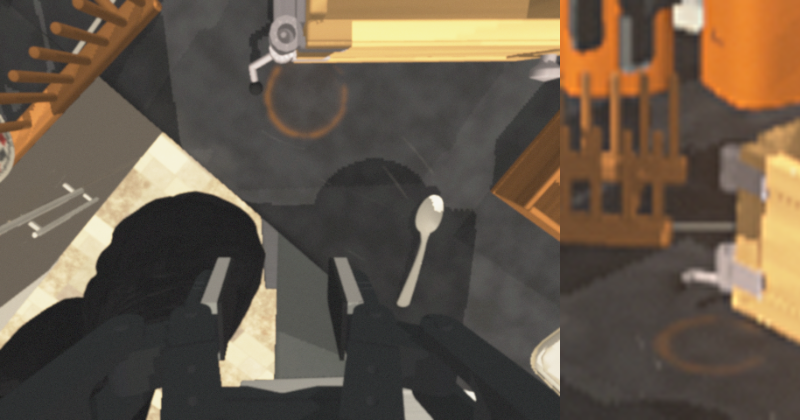

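Request:
play_rows(moves=[[[0, 0, 0, 0, 45], [0, 0, 0, 0, 0], [0, 0, 0, 0, 0], [0, 0, 0, 0, 0]]])

```text
t: 34.7
eef_pos: [0.4263, 0.0957, 0.2203]
ee_rot: [0.0, 1.0, -0.018, 0.0]
force: [-0.3, -0.5, 0.8]
gripper_width: 0.0027
finger_force: 0.0
```

```bash
python3 - <<'E'
from h import *
st()
for n in ('side','scene','wrist'): 
  im=grab_frame(n)[:,:,::-1]; cv2.imwrite(f'pics/{n}10.png',im); spots(n,['door_mid','sock_lo','sock_hi'],2); spots(n,['door_mid'],1,find_in)
# front face upper edge in wrist
im=cv2.imread('pics/wrist10.png')
for u in (350,400,450,500,550,600):
    c=im[0:110,u].astype(int); y=(c[:,2]-c[:,0]>40)&(c[:,2]>110); k=np.where(y)[0]; print(u,k.min() if len(k) else None,k.max() if len(k) else None, unproj('wrist',(u,k.max()),.014).round(4) if len(k) else '')
E
```

```text
t 34.7 pos [0.4263 0.0957 0.2203] x [ 0.999 -0.036  0.   ] y [-0.036 -0.999  0.   ] z [ 0. -0. -1.] F [-0.3 -0.5  0.8] w 0.0027 ff 0.0 q [-0.05 -0.13  1.95 -0.    1.32  1.56]
side door_mid 0.85 [ 0.53   -0.0153  0.07  ]
side door_mid 0.32 [ 0.6956 -0.0216  0.2818]
side sock_lo 0.96 [0.5375 0.0945 0.0313]
side sock_lo 0.2 [0.5321 0.0905 0.1014]
side sock_hi 0.55 [0.5285 0.0939 0.1014]
side door_mid 0.73 [0.5188 0.0546 0.0751]
scene door_mid 0.61 [ 0.5297 -0.0157  0.0686]
scene door_mid 0.5 [ 0.457   0.5644 -0.0045]
scene sock_lo 0.91 [0.5308 0.092  0.0299]
scene sock_hi 0.56 [0.5395 0.0853 0.1068]
scene door_mid 0.74 [ 0.5256 -0.027   0.0795]
wrist door_mid 0.8 [ 0.531  -0.0149  0.0687]
wrist sock_lo 0.95 [0.5338 0.0959 0.0299]
wrist sock_hi 0.72 [0.533  0.0917 0.104 ]
wrist door_mid 0.86 [0.5249 0.0009 0.1294]
350 0 72 [0.5244 0.0718 0.014 ]
400 0 72 [0.523  0.0335 0.014 ]
450 0 71 [ 0.5223 -0.0048  0.014 ]
500 0 71 [ 0.5209 -0.0431  0.014 ]
550 0 70 [ 0.5202 -0.0813  0.014 ]
600 0 68 [ 0.5203 -0.1194  0.014 ]
```

```bash
python3 - <<'E'
from h import *
for nm,uv,z in [('kettle base',(283,203),0),('kettle baseR',(303,195),0),('kettle baseL',(262,200),0),('kettle top',(280,142),.2),('thermos base',(322,187),0),('thermos baseL',(306,183),0),('thermos top',(322,95),.27),('teal',(352,130),.2),('teal',(352,130),.1),('eggs L top',(390,150),.15)]:
    print(nm,unproj('side',uv,z).round(3))
for nm,uv,z in [('blue bottle',(428,205),.2),('blue base',(425,268),0),('blueR',(442,225),.1)]: print('scene',nm,unproj('scene',uv,z).round(3))
# is anything found nearby by height: project candidate points
print('side',proj('side',[[.72,-.025,.26],[.72,.05,.26],[.72,.05,.33],[.8,-.025,.1]]).round())
print('scene',proj('scene',[[.72,-.025,.26],[.72,.05,.26],[.75,.05,.33]]).round())
E
```

```text
kettle base [0.889 0.152 0.   ]
kettle baseR [0.903 0.075 0.   ]
kettle baseL [0.933 0.211 0.   ]
kettle top [0.945 0.131 0.2  ]
thermos base [ 0.919 -0.002  0.   ]
thermos baseL [0.963 0.04  0.   ]
thermos top [ 1.055 -0.062  0.27 ]
teal [ 0.919 -0.11   0.2  ]
teal [ 1.068 -0.184  0.1  ]
eggs L top [ 0.831 -0.208  0.15 ]
scene blue bottle [ 0.83  -0.073  0.2  ]
scene blue base [ 0.824 -0.091  0.   ]
scene blueR [ 0.947 -0.064  0.1  ]
side [[355. 151.]
 [332. 157.]
 [332. 136.]
 [343. 181.]]
scene [[394. 190.]
 [373. 184.]
 [381. 159.]]
```

Request:
play_rows(moves=[[[0, 0, -0.02, -7.1, 0], [0, 0, -0.02, -7.1, 0], [0, 0, -0.02, -7.1, 0], [0, 0, -0.02, -7.1, 0], [0, 0, -0.02, -7.1, 0], [0, 0, -0.02, -7.1, 0], [0, 0, -0.01, -7.1, 0], [0, 0, 0, -7.1, 0]]])

```text
t: 36.12
eef_pos: [0.4275, 0.0957, 0.3534]
ee_rot: [0.001, 0.887, 0.462, 0.002]
force: [0.6, 0.7, 1.3]
gripper_width: 0.0001
finger_force: 0.0
```

Request:
play_rows(moves=[[[0, 0, 0, -7.1, 0], [0, 0, 0, -7.1, 0], [0, 0, 0, -7.1, 0], [0, 0, 0, -7.1, 0], [0, 0, 0, -7.1, 0], [0, 0, 0, 0, 0]]])

```text
t: 36.62
eef_pos: [0.4262, 0.0957, 0.3503]
ee_rot: [-0.0, 0.704, 0.71, -0.0]
force: [-0.0, -0.2, -0.0]
gripper_width: 0.0002
finger_force: 0.0
```

```bash
python3 - <<'E'
from h import *
st()
for n in ('side','scene','wrist'): 
  grab_frame(n); spots(n,['door_mid','sock_hi','lid_edge','mill'],1); spots(n,['jar_a_mid'],3)
E
```

```text
t 36.62 pos [0.4262 0.0957 0.3503] x [-0.008  1.     0.   ] y [ 1.     0.008 -0.   ] z [-0.  0. -1.] F [-0.  -0.2 -0. ] w 0.0002 ff 0.0 q [-0.05 -0.22  1.76  0.    1.6  -0.06]
side door_mid 0.86 [ 0.5288 -0.0118  0.0712]
side sock_hi 0.89 [0.5327 0.0922 0.1035]
side lid_edge 0.76 [ 0.6944 -0.0253  0.2814]
side mill 0.65 [0.7423 0.1748 0.0017]
side jar_a_mid 0.53 [ 0.5992 -0.0691  0.0712]
scene door_mid 0.71 [ 0.5306 -0.0193  0.0719]
scene sock_hi 0.71 [0.5373 0.0898 0.1068]
scene lid_edge 0.96 [ 0.6975 -0.03    0.281 ]
scene jar_a_mid 0.64 [ 0.6013 -0.0692  0.0689]
scene jar_a_mid 0.3 [ 0.4545  0.5631 -0.0054]
wrist door_mid 0.87 [ 0.5298 -0.0181  0.0705]
wrist sock_hi 0.73 [0.5313 0.0904 0.1049]
wrist lid_edge 0.4 [ 0.4407 -0.2488 -0.001 ]
wrist mill 0.87 [ 0.7408  0.1678 -0.0045]
wrist jar_a_mid 0.61 [ 0.596  -0.0729  0.072 ]
```

Request:
play_rows(moves=[[[-0.0084, 0.0346, 0, 0, 0], [-0.0084, 0.0346, 0, 0, 0], [-0.0084, 0.0346, 0, 0, 0], [0, 0, 0, 0, 0], [0, 0, 0, 0, 0]]])

```text
t: 37.93
eef_pos: [0.531, 0.0703, 0.3486]
ee_rot: [-0.001, 0.706, 0.708, -0.001]
force: [-1.2, 0.6, -0.3]
gripper_width: 0.0003
finger_force: 0.0
```

```bash
python3 - <<'E'
from h import *
st()
im=grab_frame('wrist'); spots('wrist',['jar_a_mid','door_mid'],4); spots('wrist',['jar_a_mid'],4,find_in)
P=[[.5923,.0185,.123],[.5923,.0185,.018],[.598,-.07,.123],[.598,-.07,.018]]; u=proj('wrist',P); print(u.round())
c=u[0].astype(int); 
for v in range(c[1]-40,c[1]+41,8): print(' '.join('%3d'%im[v,x].max() if 0<=v<480 and 0<=x<640 else '---' for x in range(c[0]-56,c[0]+57,8)))
E
```

```text
t 37.93 pos [0.531  0.0703 0.3486] x [-0.003  1.     0.   ] y [ 1.     0.003 -0.003] z [-0.003  0.    -1.   ] F [-1.2  0.6 -0.3] w 0.0003 ff 0.0 q [-0.09  0.02  1.55  0.    1.58 -0.09]
wrist jar_a_mid 0.76 [ 0.5959 -0.0693  0.0739]
wrist jar_a_mid 0.22 [0.592  0.0207 0.0713]
wrist door_mid 0.15 [0.5338 0.0951 0.1063]
wrist jar_a_mid 0.69 [0.6846 0.0212 0.2393]
[[389. 251.]
 [376. 221.]
 [391. 336.]
 [377. 291.]]
167 178 166 170 177  93 129 150 191 199 194 199 185 136 153
176 179 166 172 146 127 129 129 160 201 195 199 185 134 142
179 180 168 172 165  61  51  55  52 185 193 196 189 132 145
180 180 171 174 179  58  59  59  64  58 194 204 240 133 147
179 179 170 173 148  57  67 142  58  63 184 238 247 229 232
179 184 172 175 171  59  65  75  89  61 187 240 246 232 241
179 183 173 177 175  79  57  59  55  71 188 246 245 231 241
181 187 172 176 174 190 174  95 171 187 190 247 239 234 241
180 186 176 177 173 188 189 202 195 186 191 208 223 237 241
182 185 177 175 188 152 127 140 196 185 196 188 129 238 240
178 186 179 175 204 136  90  86 120 185 190 190 128 185 239
```

Request:
play_rows(moves=[[[-0.0083, 0.0345, 0, 0, 0], [-0.0083, 0.0345, 0, 0, 0], [-0.0083, 0.0345, 0, 0, 0], [-0.0083, 0.0345, 0, 0, 0], [-0.0083, 0.0345, 0, 0, 0], [-0.0083, 0.0345, 0, 0, 0], [0, 0, 0, 0, 0], [0, 0, 0, 0, 0]]])

```text
t: 38.8
eef_pos: [0.7376, 0.0216, 0.3479]
ee_rot: [-0.001, 0.706, 0.708, -0.001]
force: [0.2, -0.4, 0.4]
gripper_width: -0.0
finger_force: 0.0
```

Request:
play_rows(moves=[[[0, 0, 0.03, 0, 0], [0, 0, 0.03, 0, 0], [0, 0, 0.0325, 0, 0], [0, 0, 0, 0, 0]]])

```text
t: 39.13
eef_pos: [0.7328, 0.0232, 0.2515]
ee_rot: [-0.004, 0.705, 0.709, -0.003]
force: [-1.1, -0.4, -1.2]
gripper_width: -0.0001
finger_force: 0.0
```

```bash
python3 - <<'E'
from h import *
st()
for n in ('side','scene'): 
  grab_frame(n); spots(n,['door_mid','lid_edge'],1)
E
```

```text
t 39.13 pos [0.7328 0.0232 0.2515] x [-0.005  1.     0.002] y [ 1.     0.005 -0.01 ] z [-0.01   0.001 -1.   ] F [-1.1 -0.4 -1.2] w -0.0001 ff 0.0 q [-0.13  0.53  1.12  0.    1.51 -0.13]
scene door_mid 0.66 [ 0.5303 -0.0184  0.0715]
scene lid_edge 0.83 [ 0.6963 -0.0276  0.2802]
```

Behind the lid, clear. Push it over along its arc.

Request:
play_rows(moves=[[[0, -0.0115, 0, 0, 0], [0, -0.0115, 0, 0, 0], [0, -0.0104, -0.0018, 0, 0], [0, -0.0104, -0.0017, 0, 0], [0, -0.0158, 0.0007, 0, 0], [0, -0.0158, 0.0008, 0, 0], [0, -0.015, 0.0047, 0, 0], [0, -0.015, 0.0048, 0, 0]]])

```text
t: 40.1
eef_pos: [0.6331, 0.0216, 0.2537]
ee_rot: [0.003, 0.706, 0.708, 0.002]
force: [3.4, 0.8, 0.5]
gripper_width: 0.0001
finger_force: 1.0
```

Request:
play_rows(moves=[[[0, -0.0131, 0.0085, 0, 0], [0, -0.0132, 0.0085, 0, 0], [0, -0.0106, 0.0116, 0, 0], [0, -0.0105, 0.0117, 0, 0], [0, -0.0073, 0.014, 0, 0], [0, -0.0073, 0.014, 0, 0], [0, 0, 0, 0, 0]]])

```text
t: 40.68
eef_pos: [0.5686, 0.0215, 0.1815]
ee_rot: [-0.0, 0.706, 0.708, -0.0]
force: [0.1, -0.0, -1.1]
gripper_width: -0.0
finger_force: 0.0
```

```bash
python3 - <<'E'
from h import *
st()
for n in ('side','scene'): 
  grab_frame(n); spots(n,['door_mid','lid_edge'],1)
E
```

```text
t 40.68 pos [0.5686 0.0215 0.1815] x [-0.004  1.     0.   ] y [ 1.     0.004 -0.001] z [-0.001  0.    -1.   ] F [ 0.1 -0.  -1.1] w -0.0 ff 0.0 q [-0.17  0.22  1.67 -0.    1.26 -0.17]
scene door_mid 0.94 [ 0.5329 -0.0179  0.0689]
scene lid_edge 0.92 [ 0.5324 -0.024   0.1818]
```

Request:
play_rows(moves=[[[0, -0.003, 0.01, 0, 0], [0, -0.003, 0.01, 0, 0], [0, 0, 0.008, 0, 0], [0, 0, 0.004, 0, 0], [0, 0, 0.002, 0, 0], [0, 0, 0, 0, 0], [0, 0, 0, 0, 0]]])

```text
t: 41.57
eef_pos: [0.5632, 0.0213, 0.1508]
ee_rot: [-0.0, 0.706, 0.709, -0.001]
force: [-13.9, 1.0, 28.7]
gripper_width: -0.0
finger_force: 14.2
```

```bash
python3 - <<'E'
from h import *
st()
for n in ('side','scene'): 
  grab_frame(n); spots(n,['door_mid','lid_edge','sock_lo','sock_hi'],1)
E
```

```text
t 41.57 pos [0.5632 0.0213 0.1508] x [-0.004  1.    -0.   ] y [ 1.     0.004 -0.002] z [-0.002 -0.    -1.   ] F [-13.9   1.   28.7] w -0.0 ff 14.2 q [-0.17  0.24  1.71 -0.    1.19 -0.18]
side lid_edge 0.41 [ 0.4248 -0.2798  0.0444]
side sock_lo 0.54 [0.5315 0.0944 0.0348]
side sock_hi 0.5 [0.532  0.0906 0.1047]
scene door_mid 0.69 [ 0.5294 -0.0178  0.0725]
scene lid_edge 0.6 [ 0.5266 -0.0219  0.148 ]
scene sock_lo 0.85 [0.5357 0.0932 0.032 ]
scene sock_hi 0.86 [0.5367 0.0883 0.1056]
```

Request:
play_rows(moves=[[[0, 0, -0.01, 0, 0], [0, 0, -0.03, 0, 0], [0, 0, -0.04, 0, 0], [0, 0, -0.04, 0, 0], [0, 0, -0.04, 0, 0], [0, -0.03, 0, 0, 0], [0, -0.03, 0, 0, 0], [0, 0, 0, 0, 0]]])

```text
t: 42.73
eef_pos: [0.4999, 0.0217, 0.307]
ee_rot: [-0.001, 0.706, 0.709, -0.001]
force: [0.4, 0.0, -0.3]
gripper_width: 0.0002
finger_force: 0.0
```

```bash
python3 - <<'E'
from h import *
st()
for n in ('side','scene','wrist'): 
  grab_frame(n); spots(n,['door_mid','lid_edge','sock_lo','sock_hi','mug','mill','honey_mid','seeds_mid'],1)
E
```

```text
t 42.73 pos [0.4999 0.0217 0.307 ] x [-0.004  1.     0.   ] y [ 1.     0.004 -0.004] z [-0.004  0.    -1.   ] F [ 0.4  0.  -0.3] w 0.0002 ff 0.0 q [-0.19 -0.04  1.69 -0.    1.5  -0.2 ]
side sock_lo 0.58 [0.5342 0.0904 0.0306]
side sock_hi 0.64 [0.5301 0.0959 0.1016]
side mug 0.76 [ 0.4549  0.5634 -0.0019]
side mill 0.8 [ 0.7406  0.1743 -0.0008]
side honey_mid 0.63 [ 0.464  -0.218   0.0485]
side seeds_mid 0.77 [ 0.4218 -0.2801  0.0474]
scene door_mid 0.92 [ 0.5306 -0.0141  0.0695]
scene lid_edge 0.64 [ 0.4226 -0.2796  0.0496]
scene sock_lo 0.66 [0.5887 0.0251 0.075 ]
scene sock_hi 0.73 [0.5381 0.0863 0.1089]
scene mug 0.66 [ 0.4589  0.5653 -0.0019]
scene honey_mid 0.64 [ 0.4648 -0.2236  0.053 ]
scene seeds_mid 0.87 [ 0.4279 -0.2807  0.0492]
wrist door_mid 0.76 [ 0.5288 -0.0164  0.0688]
wrist lid_edge 0.92 [ 0.5265 -0.0209  0.1435]
wrist sock_hi 0.76 [0.5321 0.0907 0.1025]
wrist mill 0.66 [ 0.7368  0.1667 -0.0037]
```

```bash
python3 -c "
from plant import *
print(hand_in())"
```

```text
the job is handed in; nothing more can be done
None
```

I handed the job in at about 43 s, but the verdict hasn't come back. By the camera networks, both spice jars were last seen upright on the cupboard floor just before the lid went down. Both door sockets are on their pins with the door shut (it swung shut by itself after I released it), the lid is fully down, and the mug, mill, honey jar and seed box are where they started.

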